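Do up the snap clip on the clay trap's rubber cap

TASK

The rubber cap on the clay trap needs its steel snap clip done up again: with the gripper, push the open clip straight down the cap until its lower edge just meets the white line round the cap. Then take the spring-open pliers and squeeze the clip's two ears together with them until it snaps shut and stays shut, but not so hard that it bends. The clip must end on the line; lay the pliers gently back down flat on the bench and leave the other things where they are.

Things in the scene. Friction and masses are not known exactly. Their poses are not given: they have to be found in the camera images.
- trap: Fixed grey plastic clay trap: box 200 x 260 mm (x, y), lid 216 x 276 mm with its top at 112 mm. Origin under the box's centre, z up. A black rubber cap 38 mm across stands on the lid, its axis 62 mm to the box's -x (robot side), on a collar 54 mm across up to 120 mm. In the lid's +x +y quarter an inlet elbow rises to 180 mm, its pipe running to +x; a brass cock sticks out 55 mm at +y.
- cap_top (a point): Centre of the rubber cap's flat top, 190 mm above the bench; axes as the trap's.
- cap_line (a point): Point on the cap's axis at the height of the upper edge of the white line (1.6 mm high, all round the cap), 140 mm above the bench; axes as the trap's. The cap is smooth for 20 mm below it: nothing stops the clip at the line.
- clip: Bright steel snap clip round the black cap: split ring, 4 mm wall, 12 mm high, two ears side by side sticking out to its -x (towards the robot, within 32 degrees), 21 to 43 mm from the axis. Origin on the cap's axis at the clip's LOWER edge, z up. It slides down the cap under a push of about 3 N, stays where it is left, and turns on it easily. It starts 16 to 30 mm above the line, open.
- clip_ears (a point): Midpoint between the ears while the clip is open: 32 mm from the cap's axis to the clip's -x and 4 mm to its +y, at half the clip's height; axes as the clip's. Each ear is 22 mm long (x), 5 mm thick (y), 12 mm high. Over their outer faces they measure about 28 mm when open (30 mm at the ends), 21 mm when shut. The clip turns on the cap to follow the jaws. Squeezing may draw it down by 1 to 2 mm.
- clip_left (a joint): Angle by which the clip's left half (+y ear) stands open on a hinge at the back of the ring; the other ear does not move (rad): 0.15 open, about 0.02 to 0.03 snapped shut, down to -0.04 while squeezed. It springs open again unless a sprung pawl between the ears has snapped in. The squeeze needed climbs while it closes to about 0.05 and then gives way suddenly, with a click.
- pliers: Spring-open flat-nose pliers, 172 mm long, about 0.13 kg, lying flat: steel jaws, black handles. Origin on the pivot axis at the underside, x along the centre line of the open pliers to the jaw tips (50 mm ahead of the pivot), z up. Handles 14 mm thick (z), reaching 122 mm behind the pivot; jaws 10 mm high, 2 to 12 mm above the underside. Centre of mass about 54 mm behind the pivot.
- pliers_grip (a point): Midway between the handles, 56 mm behind the pivot, 7 mm above the underside; axes as the pliers'. Across both handles 66 mm wide here when free, about 32 mm once the clip has clicked. A spring holds the handles apart with about 8 N: held 4 mm inside the free width the pliers can be carried, jaws still open. The clip clicks at about 15 to 22 N on the handles; over about 45 N bends it.
- pliers_nip (a point): Midway between the jaws, 45 mm ahead of the pivot, 7 mm above the underside: squeeze the clip's ears here, with the pliers level and pointing along the clip's +x. Start with the pivot about 84 mm from the cap's axis: as the handles close the pliers work up to 6 mm forward in the hand, and nearer than 73 mm the jaw tips butt on the ring. Axes as the pliers'.
- jaw_left (a joint): Opening angle of the pliers, on the left jaw's hinge (rad): 0.60 free (41 mm between the jaws at the nip), about 0.12 with the jaws 20 mm apart there, 0 fully closed. The pliers' axes ride on the right half, so as they close the true centre line turns by half the change.
- loop_tool: Bystander: wooden-handled loop trimming tool, 170 mm, lying flat; origin under its middle.
- rib: Bystander: flat wooden rib 55 x 110 x 7 mm; origin under its middle.
- glaze_brush: Bystander: brush, 200 mm, lying flat; origin under its middle.
- glaze_jar_a: Bystander: clear jar, 72 mm in diameter, 95 mm high; origin under its middle.
- glaze_jar_b: Bystander: white jar, 64 mm in diameter, 80 mm high; origin under its middle.
- bisque_bowl: Bystander: clay-coloured bowl, 120 mm in diameter, 60 mm high; origin under its middle.
- slip_cup: Bystander: white cup, 72 mm in diameter, 80 mm high; origin under its middle.

How it is judged:
By the outcome, as a careful person would: the job done as asked, in the order asked, and still so for the second after the job is handed in, with the robot touching nothing.
It also fails if it takes over 72 s, if anything falls off the work surface, if the arm or the gripper's body presses on something with over 40 N, if the wrist force passes 120 N, or if a joint passes its speed limit or range.

ROBOT

A 6-joint arm with a two-finger parallel gripper is mounted at the origin on the work surface. World frame = base frame: x ahead of the robot, y to its left, z up, the work surface at z = 0. Lengths are in m, angles in rad, forces in N, time in s.
With the tool pointing down it reaches from about 0.3 to 0.825 m from the base axis. Payload 5.4 kg.
Tool frame: the origin (TCP) lies midway between the tips of the shut fingers; the grasp point (between the pads) lies 19 mm behind it; z points along the fingers, y is the line along which they close (so a half turn about z gives the same grasp; the last joint's range is limited). The gripper opens to 92 mm and grips with 3 to 60 N. Pads are 20 mm wide; open, the fingers measure 128 mm over their backs; the gripper's body (75 mm by 189 mm) begins 69 mm behind the grasp point.
Start: joints at [-0.21, 0.158, 1.597, -0, 1.386, -0.21], TCP at [0.575, -0, 0.192] pointing down, gripper open.
Joint ranges: [-2.91, 2.91], [-0.94, 2.29], [0.18, 2.7], [-1.29, 4.43], [0.17, 2.64], [-3, 3]. Speed limits (rad/s): [2.57, 2.57, 3.14, 3.14, 3.14, 3.14].

INTERFACE

Orientations are given as a rotation vector (axis times angle).
In Python, from rig import robot gives the robot as it stands.
- The arm moves only by the tool servo_tool, never from a script. Its argument "steps" is text: rows parted by semicolons, each of 7 numbers parted by spaces: the turn, a rotation vector about the tool's x, y, z in degrees, then the shift along the tool's x, y, z in cm, then the finger opening in cm, from 0 to 9.19. In form: rx ry rz dx dy dz claw; .... A call has 1 to 10 rows; each row is the pose to reach, as a shift and turn from the pose commanded when the call began, along the tool's axes at that moment; what a row does not reach only later rows make up. A row lasts 1/12 s, in which the tool goes at most 41.7 mm and 7.16 degrees, less where a joint would pass 70% of its speed; a pose out of reach is approached as far as the arm can. A call with a gripper value outside its range is refused whole. The fingers move at their own pace and stop on an object; "newtons" is the grip in N (left out, the last holds). Time passes only in rows, so rows that repeat a pose let the fingers close. It gives the time, the measured TCP pose, the force, the opening and the grip force at its end, in the units of the state.
- robot.read_state(): the state, without advancing time (a new reading comes with each control period).
- robot.camera(name): name is "scene" or "side" or "wrist"; returns a dict with "pixels" (384x512x3 uint8, red, green, blue), "mtx" (3x3 intrinsics, pixels), "view" (4x4, takes a point from world to camera coordinates). Camera axes: x right, y down, z forward; pixel columns grow to the right and rows downward; lengths in m; the calibration is good to about 2 mm. The wrist camera is an equidistant fisheye: a pixel r from the principal point sees the ray r / f radians off the axis. A picture is of the moment at which its call begins. There is no depth.
- robot.job_done(): hands the job in; it is judged then, once.
The state is a dict: "time_s": time; "joint_positions": joint angles; "qvel": joint speeds; "effort": joint torques, N m; "ee_pos": TCP position; "tool_rot": TCP orientation; "contact_force": force on the tool from outside, world axes, zero at the start; "torque": the same for the moment, N m; "opening": opening from 0.0 (shut) to 1.0 (fully open); "grasp_force": force on a finger pad.
Only numpy, scipy, OpenCV 4.12 (cv2) and the standard library are available. Lean on these libraries where they do the work, as an engineer would, in place of code of your own. Each camera call takes 0.05 s, during which the arm holds its last target. There are 200 camera calls.

## Working session

There is one attempt and no reset: what is moved stays moved. The work goes in short steps, Python scripts to look and compute and a tool call to move; the robot and the scene stay as the last step left them, time stands still between calls to the robot, and variables do not carry over. Pictures are saved under pics/ and viewed, at most 10 in all, crops included, and the job is handed in when it is done.

Besides the shell and the picture viewer there is one more tool, called after "Emit:" by a JSON object that holds its "fn" and its "kwargs", one argument or row to a line. servo_tool: Moves the arm, as the interface text tells. Its arguments: {"type":"object","properties":{"steps":{"type":"string"},"newtons":{"type":"number"}},"required":["steps"]}

```bash
mkdir -p pics; ls; cat > h.py <<'E'
import numpy as np, cv2
from rig import robot
def ray(c,u,v):
    K,V=c["mtx"],np.array(c["view"]); R,t=V[:3,:3],V[:3,3]
    d=np.array([(u-K[0][2])/K[0][0],(v-K[1][2])/K[1][1],1.])
    return -R.T@t, R.T@d
def plane(c,u,v,z):
    o,d=ray(c,u,v); return o+d*(z-o[2])/d[2]
def proj(c,p):
    K,V=np.array(c["mtx"]),np.array(c["view"]); q=V[:3,:3]@np.array(p)+V[:3,3]; q=K@q; return q[:2]/q[2]
def save(c,n): cv2.imwrite("pics/"+n,c["pixels"][:,:,::-1])
E
python3 - <<'E'
from h import *
a=robot.camera("scene");b=robot.camera("side")
im=np.vstack([a["pixels"],b["pixels"]])
for n,c in (("scene",a),("side",b)):
    save(c,n+"0.png"); print(n,np.array(c["mtx"]).round(1).tolist(),np.array(c["view"]).round(3).tolist())
print(robot.read_state())
E
```

```text
pics
scene [[441.4, 0.0, 252.9], [0.0, 441.4, 187.4], [0.0, 0.0, 1.0]] [[0.523, 0.852, 0.015, -0.247], [0.659, -0.393, -0.641, -0.288], [-0.54, 0.345, -0.768, 1.947], [0.0, 0.0, 0.0, 1.0]]
side [[360.1, 0.0, 258.2], [0.0, 360.1, 195.5], [0.0, 0.0, 1.0]] [[0.993, -0.116, 0.018, -0.543], [-0.044, -0.51, -0.859, 0.106], [0.109, 0.853, -0.511, 1.235], [0.0, 0.0, 0.0, 1.0]]
{'time_s': 0.1, 'joint_positions': array([-2.10109030e-01,  1.58982334e-01,  1.59808826e+00,  2.08625578e-05,
        1.38622440e+00, -2.10121891e-01]), 'qvel': array([-0.00085837, -0.00153008, -0.00287325,  0.00076129, -0.00159342,
        0.00120078]), 'effort': array([ 4.86743174e-04, -3.86501849e+01, -3.22960711e+01,  7.02909334e-02,
        3.38891940e-02, -7.24501376e-06]), 'ee_pos': array([5.74397352e-01, 1.09408680e-04, 1.91228538e-01]), 'tool_rot': array([-2.22041337e+00, -2.22043338e+00,  1.42718108e-03]), 'contact_force': array([-0.24700283,  0.38533669, -0.34270585]), 'torque': array([0.00609116, 0.04804522, 0.01046988]), 'grasp_force': 0.0, 'opening': 1.0040008653445274}
```

View pics/scene0.png

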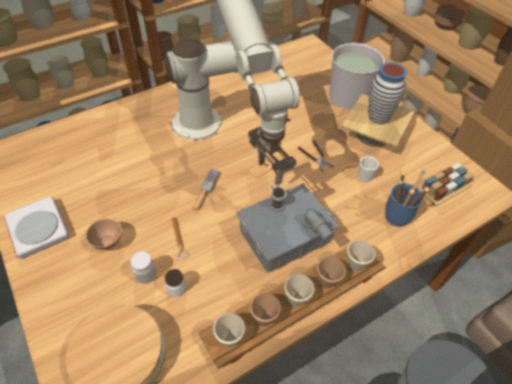

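View pics/side0.png

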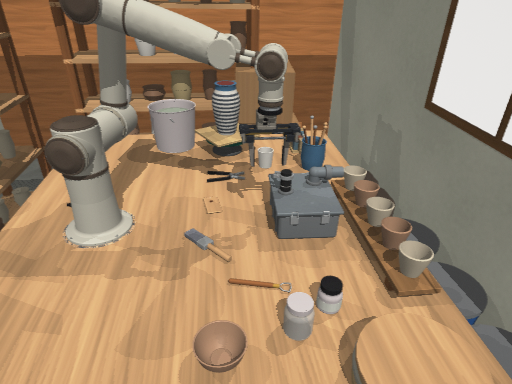

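The scene view shows the cap at about (279,197) and the pliers at (317,157). In the side view the cap is at (286,180) and the pliers at (226,176). Next I'll zoom in on both.

```bash
python3 - <<'E'
from h import *
a=cv2.imread("pics/scene0.png");b=cv2.imread("pics/side0.png")
def crop(i,x,y,w,h,s): return cv2.resize(i[y:y+h,x:x+w],None,fx=s,fy=s,interpolation=cv2.INTER_CUBIC)
A=crop(a,290,130,50,50,6);B=crop(b,200,160,50,37,8)
C=crop(a,262,178,36,36,8);D=crop(b,268,164,36,36,8)
W=np.zeros((600,800,3),np.uint8)
W[:300,:300]=A;W[:296,400:800]=B;W[304:592,:288]=C;W[304:592,400:688]=D
cv2.imwrite("pics/z0.png",W)
E
```

```text
(no output)
```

View pics/z0.png

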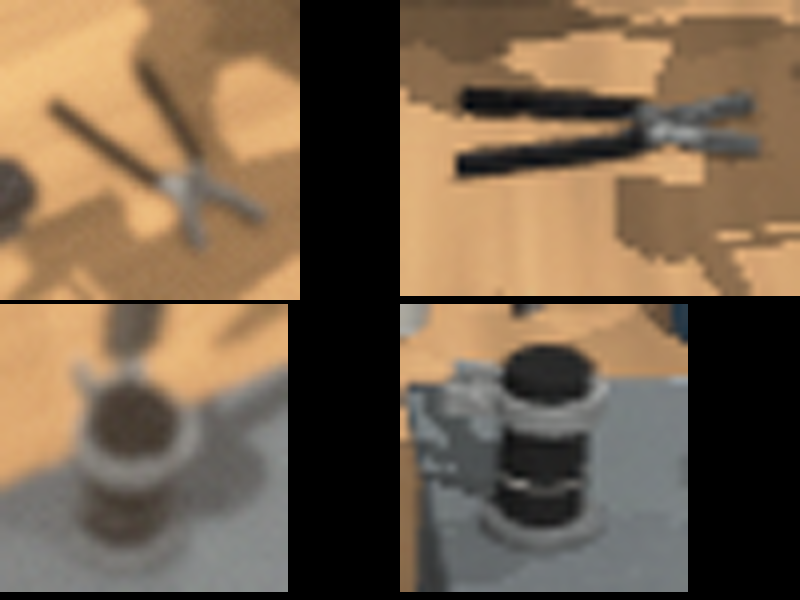

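The crops show both pliers halves clearly. The clip's ears point toward the robot, and the white line is visible in the side view at about (286,187). I'll triangulate now.

```bash
python3 - <<'E'
from h import *
a=robot.camera("scene");b=robot.camera("side")
f=lambda l,z:[plane(c,u,v,z).round(4)[:2].tolist() for c,u,v in l]
print("hl,hr",f([(a,298.7,147.2),(a,314.5,141.3),(b,207.2,180.8),(b,207.8,172.1)],.008))
print("piv",f([(a,320.8,160.5),(b,231.9,175.2)],.012))
print("tips",f([(a,323.3,170.8),(a,333.7,165.8),(b,244.4,178.3),(b,243.6,172.9)],.008))
print("cap",f([(a,278.4,192.1),(b,286.5,172)],.19))
for z in (.15,.16,.17,.18):print(z,f([(a,262+82/8,178+68/8),(a,262+135/8,178+65/8),(b,275,175)],z))
E
```

```text
hl,hr [[0.3638, 0.2914], [0.3692, 0.3695], [0.3641, 0.2853], [0.3663, 0.3656]]
piv [[0.4751, 0.3219], [0.4697, 0.32]]
tips [[0.5227, 0.2989], [0.5225, 0.3517], [0.5217, 0.2948], [0.5223, 0.3454]]
cap [[0.6403, -0.0079], [0.6366, -0.0129]]
0.15 [[0.5828, 0.0079], [0.5931, 0.0284], [0.6087, 0.0448]]
0.16 [[0.5895, 0.0029], [0.5997, 0.0232], [0.6053, 0.0258]]
0.17 [[0.5963, -0.0021], [0.6064, 0.0181], [0.6019, 0.0068]]
0.18 [[0.6031, -0.0071], [0.6131, 0.0129], [0.5985, -0.0122]]
```

```bash
cat >> h.py <<'E'
def wray(c,u,v):
    K,V=np.array(c["mtx"]),np.array(c["view"]); R,t=V[:3,:3],V[:3,3]
    x,y=(u-K[0,2])/K[0,0],(v-K[1,2])/K[1,1]; th=np.hypot(x,y); s=np.sin(th)/th if th>1e-9 else 1
    return -R.T@t, R.T@np.array([x*s,y*s,np.cos(th)])
def wplane(c,u,v,z):
    o,d=wray(c,u,v); return o+d*(z-o[2])/d[2]
def wproj(c,p):
    K,V=np.array(c["mtx"]),np.array(c["view"]); q=V[:3,:3]@np.array(p)+V[:3,3]
    r=np.hypot(q[0],q[1]); th=np.arctan2(r,q[2]); return np.array([K[0,2]+K[0,0]*th*q[0]/r,K[1,2]+K[1,1]*th*q[1]/r])
E
python3 - <<'E'
from h import *
c=robot.camera("wrist");save(c,"w0r.png")
cv2.imwrite("pics/w0.png",cv2.resize(cv2.imread("pics/w0r.png"),(768,576),interpolation=cv2.INTER_CUBIC))
print(np.array(c["mtx"]).round(1).tolist(),np.array(c["view"]).round(3).tolist())
print(wproj(c,[.638,-.01,.19]),wproj(c,[.575,0,.19]))
E
```

```text
[[297.3, 0.0, 254.8], [0.0, 297.3, 189.9], [0.0, 0.0, 1.0]] [[1.0, 0.0, -0.001, -0.574], [0.0, -0.966, 0.257, -0.029], [-0.001, -0.257, -0.966, 0.39], [0.0, 0.0, 0.0, 1.0]]
[343.30819215 231.32821279] [256.67532094 219.32754534]
```

View pics/w0.png

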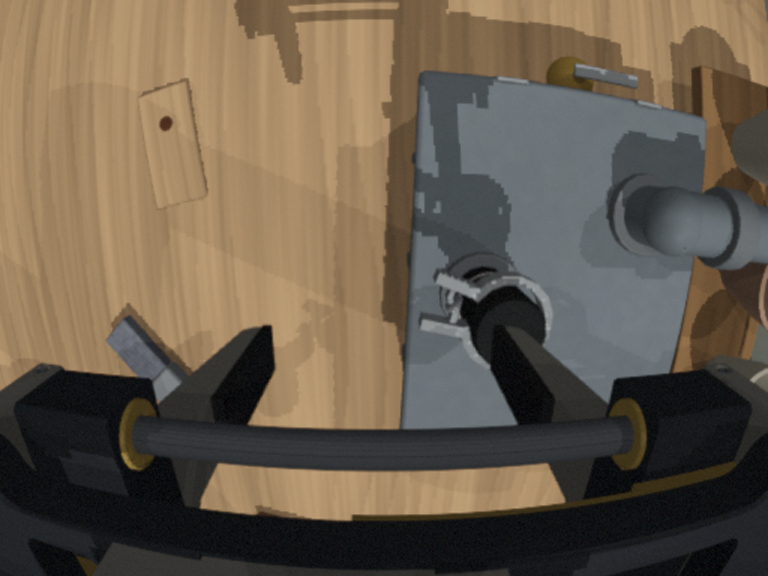

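The wrist view shows the cap top at about (509,324) in the 1.5x picture. The two ear tips are at (440,278) and (424,322), and a finger sits just above the cap.

```bash
python3 - <<'E'
from h import *
c=robot.camera("wrist")
w=lambda u,v,z:(wplane(c,u/1.5,v/1.5,z)[:2]*1000).round(1)
print("cap",w(509,324,.19), w(472,318,.19),w(546,318,.19),w(510,288,.19))
for z in (.17,.176,.182): print(z,w(440,278,z),w(476,292,z),w(424,322,z),w(462,328,z))
print("lid corners",w(421,73,.112),w(704,117,.112))
E
```

```text
cap [633.9   1.9] [615.6   5.1] [652.7   4.6] [632.9  19.6]
0.17 [602.5  19.3] [621.2  12. ] [595.1  -3.8] [615.   -7.3]
0.176 [601.7  20.8] [619.9  13.7] [594.5  -1.7] [613.8  -5. ]
0.182 [600.9  22.3] [618.5  15.4] [5.939e+02 5.000e-01] [612.7  -2.8]
lid corners [597.1 132.2] [807.  126.2]
```

Emit:
{"fn": "servo_tool", "kwargs": {
  "steps": "0 0 0 0 0 -3 9; 0 0 0 0 0 -6 9; 0 0 0 0 -5 -6 9; 0 0 0 0 -5 -6 9"
}}

```text
time_s: 0.63
ee_pos: [0.5224, 0.0003, 0.2526]
tool_rot: [-2.22, -2.221, 0.002]
contact_force: [-0.1, 0.2, -1.6]
opening: 0.978
grasp_force: 0.0
```

Emit:
{"fn": "servo_tool", "kwargs": {
  "steps": "0 0 7 0 0 0 9; 0 0 14 0 0 0 9; 0 0 21 0 0 0 9; 0 0 28 0 0 0 9; 0 0 35 0 0 0 9; 0 0 42 0 0 0 9; 0 0 49 0 0 0 9; 0 0 56 0 0 0 9; 0 0 63 0 0 0 9; 0 0 70 0 0 0 9"
}}

```text
time_s: 1.47
ee_pos: [0.5247, 0.0001, 0.2515]
tool_rot: [-3.095, -0.536, 0.001]
contact_force: [0.2, -0.3, 0.2]
opening: 0.981
grasp_force: 0.0
```

Emit:
{"fn": "servo_tool", "kwargs": {
  "steps": "0 0 7 0 0 0 9; 0 0 14 0 0 0 9; 0 0 20 0 0 0 9; 0 0 20 0 0 0 9; 0 0 20 0 0 0 9"
}}

```text
time_s: 1.88
ee_pos: [0.5247, 0.0001, 0.2517]
tool_rot: [-3.141, -0.005, 0.001]
contact_force: [-0.3, -0.1, 0.3]
opening: 0.979
grasp_force: 0.0
```

```bash
python3 - <<'E'
from h import *
c=robot.camera("wrist");save(c,"w1r.png")
cv2.imwrite("pics/w1.png",cv2.resize(c["pixels"][:,:,::-1],(768,576),interpolation=cv2.INTER_CUBIC))
V=np.array(c["view"]);print(-V[:3,:3].T@V[:3,3]);s=robot.read_state();print(s["ee_pos"],s["tool_rot"],s["joint_positions"])
print(wproj(c,[.638,-.01,.19])*1.5,wproj(c,[.634,0,.19])*1.5)
E
```

```text
[5.96249811e-01 5.34938574e-04 4.43564086e-01]
[5.24809667e-01 4.16826179e-05 2.51797565e-01] [-3.14144725e+00 -4.53074972e-03  7.24808754e-04] [-2.30441729e-01 -7.32460987e-03  1.65474061e+00  3.22937005e-05
  1.49465840e+00  1.33746764e+00]
[401.322867    95.88034262] [383.4272126  102.58475313]
```

View pics/w1.png

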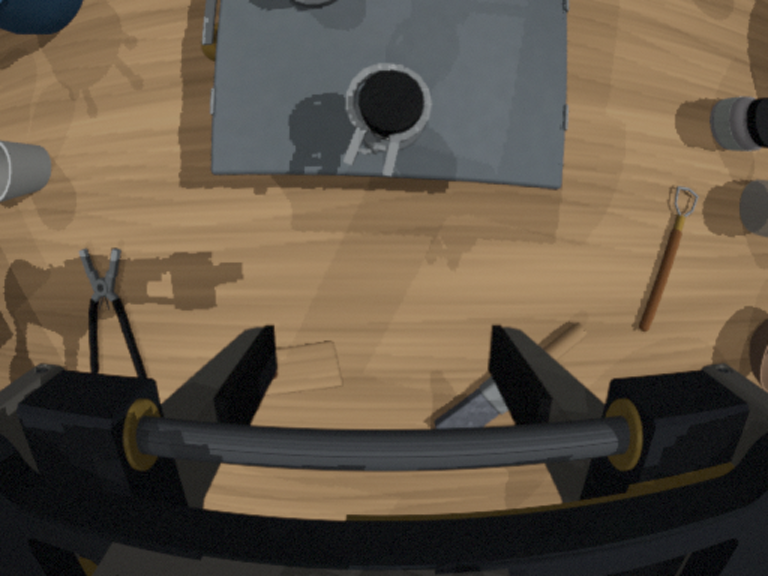

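The wrist view is clear. The cap top is at about (392,103), the ear tips at (350,161) and (389,172), and the pliers' pivot at (101,289) with tips at (84,252) and (117,251).

```bash
python3 - <<'E'
from h import *
c=robot.camera("wrist")
g=cv2.cvtColor(c["pixels"],cv2.COLOR_RGB2GRAY)
m=np.zeros_like(g);m[40:105,235:290]=(g[40:105,235:290]<45)*255
n,l,s,ce=cv2.connectedComponentsWithStats(m)
k=1+np.argmax(s[1:,4]);print("cap",ce[k],s[k]); 
ct,_=cv2.findContours((l==k).astype(np.uint8),0,2);e=cv2.minEnclosingCircle(ct[0]);print(e)
cap=wplane(c,*ce[k],.19);print(cap*1000, wplane(c,*e[0],.19)*1000)
w=lambda u,v,z:(wplane(c,u/1.5,v/1.5,z)[:2]*1000).round(1)
for z in (.17,.176,.182):
    T=[w(350,161,z),w(389,172,z)];B=[w(364,134,z),w(395,138,z)]
    d=cap[:2]*1000-(T[0]+T[1])/2; print(z,T,B,"r",np.linalg.norm(d),"ang",np.degrees(np.arctan2(d[1],d[0])),"ear angs",[np.degrees(np.arctan2(*(b-t)[::-1])) for b,t in zip(B,T)], "ring", w(346,104,z),w(431,104,z))
print("pliers piv",w(101,289,.013),"tips",w(84,252,.012),w(117,251,.012),"handles",w(94,330,.014),w(126,330,.014))
print("lid",w(213,173,.112),w(559,187,.112))
a=robot.camera("scene");b=robot.camera("side")
for nme,q,z in(("sc",a,.19),("si",b,.19)): print(nme,proj(q,[cap[0],cap[1],z]))
E
```

```text
cap [259.80095759  68.29138167] [ 239   47   43   46 1462]
((259.5, 69.4534912109375), 22.991300582885742)
[634.1791283   -3.52784935 190.        ] [633.16417264  -3.27817887 190.        ]
0.17 [array([601. ,  20.1]), array([594.2,  -3.6])] [array([617.5,  11.6]), array([615.1,  -7.1])] r 38.42850976426533 ang -17.847664499047028 ear angs [np.float64(-27.255328374943076), np.float64(-9.50677198926569)] ring [636.3  22.6] [636.7 -28.9]
0.176 [array([600.9,  19.7]), array([594.2,  -3.5])] [array([617.1,  11.4]), array([614.7,  -7. ])] r 38.430455640384324 ang -17.611944997728312 ear angs [np.float64(-27.128136532273256), np.float64(-9.688786560366802)] ring [635.5  22.1] [635.8 -28.2]
0.182 [array([600.8,  19.3]), array([594.3,  -3.4])] [array([616.6,  11.1]), array([614.3,  -6.8])] r 38.38533660035527 ang -17.398541962447958 ear angs [np.float64(-27.428741221677477), np.float64(-9.648045316098155)] ring [634.6  21.6] [634.9 -27.6]
pliers piv [475.4 326.5] tips [519.5 346.1] [519.3 296.4] handles [424.2 348. ] [426.3 298.2]
lid [596.8 131.2] [ 587. -137.]
sc [278.47040719 190.32896473]
si [285.278203   170.75013244]
```

Emit:
{"fn": "servo_tool", "kwargs": {
  "steps": "0 0 0 2.8 0.1 0 6; 0 0 0 5.6 0.2 0 5; 0 0 0 8.4 0.3 0 4.2; 0 0 0 11.2 0.45 0 4.2; 0 0 0 11.2 0.45 0 4.2; 0 0 0 11.2 0.45 0 4.2; 0 0 0 11.2 0.45 0 4.2; 0 0 0 11.2 0.45 0 4.2; 0 0 0 11.2 0.45 0 4.2",
  "newtons": 10
}}

```text
time_s: 2.83
ee_pos: [0.6363, -0.0044, 0.2529]
tool_rot: [3.141, 0.0, 0.001]
contact_force: [0.3, -1.1, -0.6]
opening: 0.452
grasp_force: 0.0
```

```bash
python3 - <<'E'
from h import *
W=np.zeros((600,800,3),np.uint8)
s=robot.read_state();print(s["ee_pos"],s["opening"],s["contact_force"])
for i,(n,x,y) in enumerate((("scene",278,190),("side",286,172))):
    c=robot.camera(n); save(c,n+"1.png")
    im=c["pixels"][y-37:y+38,x-25:x+25,::-1]
    W[:600,i*400:i*400+400]=cv2.resize(im,(400,600),interpolation=cv2.INTER_CUBIC)
    for p in ([*s["ee_pos"]],[.6365,-.0045,.19],[.6365,-.0045,.14]): print(n,proj(c,p))
cv2.imwrite("pics/z1.png",W)
E
```

```text
[ 0.63631749 -0.00438945  0.25291974] 0.45242966394788525 [ 0.32147742 -1.07924444 -0.56137428]
scene [279.79742189 178.34063098]
scene [278.61537573 190.91215653]
scene [277.72828489 200.28486223]
side [287.069155   153.54327391]
side [286.01455716 170.85631764]
side [285.16930469 183.95879957]
```

View pics/z1.png

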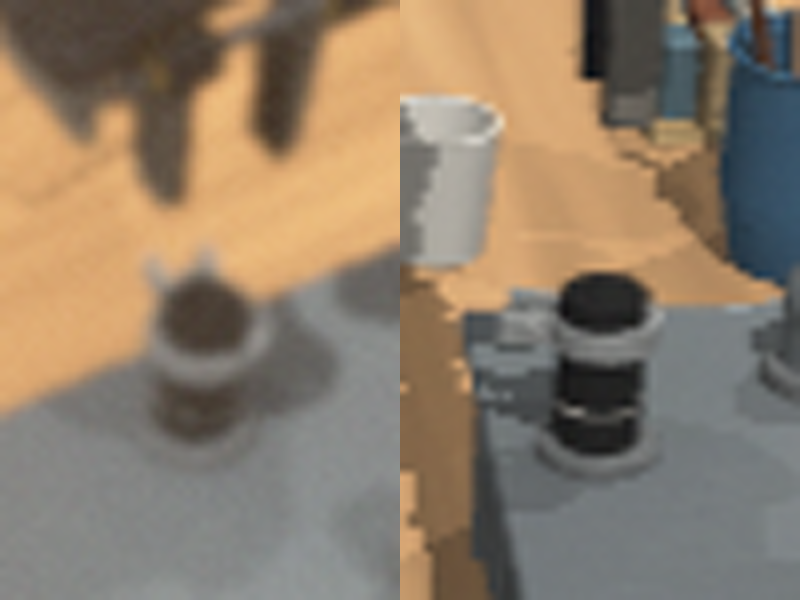

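The crops show the cap top at about (278.6,191.8) in scene and (286.4,172.2) in side. Both are within a pixel of my estimate, so I'm descending.

Emit:
{"fn": "servo_tool", "kwargs": {
  "steps": "0 0 0 0 0 2 4.2; 0 0 0 0 0 4 4.2; 0 0 0 0 0 5.4 4.2; 0 0 0 0 0 5.8 4.2; 0 0 0 0 0 6.2 4.2; 0 0 0 0 0 6.4 4.2; 0 0 0 0 0 6.6 4.2"
}}

```text
time_s: 3.52
ee_pos: [0.6376, -0.0046, 0.1873]
tool_rot: [3.141, -0.0, 0.003]
contact_force: [-0.7, 0.2, 0.9]
opening: 0.455
grasp_force: 0.0
```

Emit:
{"fn": "servo_tool", "kwargs": {
  "steps": "0 0 0 0 0 0.1 4.2; 0 0 0 0 0 0.2 4.2; 0 0 0 0 0 0.3 4.2; 0 0 0 0 0 0.4 4.2; 0 0 0 0 0 0.5 4.2; 0 0 0 0 0 0.5 4.2"
}}

```text
time_s: 4.02
ee_pos: [0.6369, -0.0045, 0.1809]
tool_rot: [-3.142, -0.0, 0.0]
contact_force: [0.1, 0.1, -0.2]
opening: 0.456
grasp_force: 0.0
```

Emit:
{"fn": "servo_tool", "kwargs": {
  "steps": "0 0 0 0 0 0.15 4.2; 0 0 0 0 0 0.3 4.2; 0 0 0 0 0 0.45 4.2; 0 0 0 0 0 0.6 4.2; 0 0 0 0 0 0.75 4.2; 0 0 0 0 0 0.9 4.2; 0 0 0 0 0 1.05 4.2; 0 0 0 0 0 1.2 4.2; 0 0 0 0 0 1.3 4.2"
}}

```text
time_s: 4.77
ee_pos: [0.6369, -0.0045, 0.1678]
tool_rot: [-3.142, -0.0, 0.0]
contact_force: [-0.5, -0.2, 0.5]
opening: 0.456
grasp_force: 0.0
```

Emit:
{"fn": "servo_tool", "kwargs": {
  "steps": "0 0 0 0 0 0.12 4.2; 0 0 0 0 0 0.24 4.2; 0 0 0 0 0 0.36 4.2; 0 0 0 0 0 0.48 4.2; 0 0 0 0 0 0.6 4.2; 0 0 0 0 0 0.7 4.2; 0 0 0 0 0 0.8 4.2; 0 0 0 0 0 0.9 4.2; 0 0 0 0 0 1.0 4.2; 0 0 0 0 0 1.0 4.2"
}}

```text
time_s: 5.6
ee_pos: [0.6368, -0.0045, 0.1578]
tool_rot: [-3.141, -0.0, 0.001]
contact_force: [0.9, 0.7, -0.3]
opening: 0.457
grasp_force: 0.0
```

```bash
python3 - <<'E'
from h import *
W=np.zeros((600,800,3),np.uint8)
c=robot.camera("side"); save(c,"side2.png")
W[:600,:400]=cv2.resize(c["pixels"][140:200,266:306,::-1],(400,600),interpolation=cv2.INTER_CUBIC)
for z in (.14,.152,.19):print(proj(c,[.6365,-.0045-.019,z]))
c=robot.camera("wrist"); save(c,"w2.png")
u,v=wproj(c,[.6365,-.0045,.16]);print(u,v);x,y=int(u)-50,max(0,int(v)-75)
W[:600,400:]=cv2.resize(c["pixels"][y:y+150,x:x+100,::-1],(400,600),interpolation=cv2.INTER_CUBIC)
cv2.imwrite("pics/z2.png",W)
E
```

```text
[286.18106212 186.68011226]
[286.38852418 183.55776947]
[287.05963349 173.4574489 ]
255.2188800785933 219.97556483380592
```

View pics/z2.png

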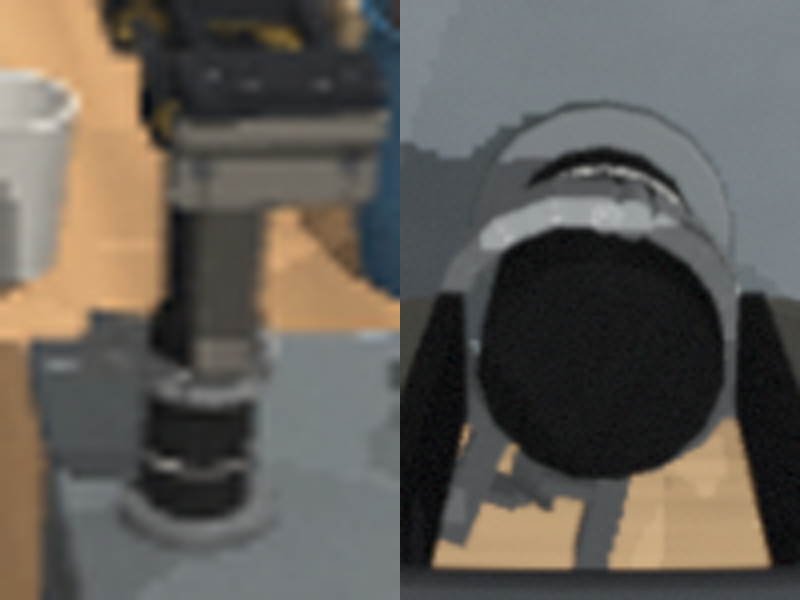

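The side crop shows the fingertip bottom at row ~375, the clip below it to ~405, and the line at ~463. So the real tips sit about 15 mm above the TCP at this opening, because they retract as they open. I'll calibrate the tip height by lightly touching the cap's flat top, which is known to be at 190 mm.

Emit:
{"fn": "servo_tool", "kwargs": {
  "steps": "0 0 0 0 0 -2 4.2; 0 0 0 0 0 -4 4.2; 0 0 0 0 0 -5.5 4.2; 0 0 0 0 1.3 -5.5 4.2; 0 0 0 0 2.8 -5.5 4.2; 0 0 0 0 2.8 -4.5 4.2; 0 0 0 0 2.8 -3.5 4.2; 0 0 0 0 2.8 -3 4.2; 0 0 0 0 2.8 -2.7 4.2; 0 0 0 0 2.8 -2.7 4.2"
}}

```text
time_s: 6.53
ee_pos: [0.6358, -0.032, 0.1827]
tool_rot: [-3.141, -0.001, 0.006]
contact_force: [-0.9, 0.5, 0.7]
opening: 0.46
grasp_force: 0.0
```

Emit:
{"fn": "servo_tool", "kwargs": {
  "steps": "0 0 0 0 0 0.1 4.2; 0 0 0 0 0 0.2 4.2; 0 0 0 0 0 0.3 4.2; 0 0 0 0 0 0.4 4.2; 0 0 0 0 0 0.4 4.2"
}}

```text
time_s: 6.95
ee_pos: [0.637, -0.0324, 0.1811]
tool_rot: [3.142, 0.0, 0.0]
contact_force: [-0.2, 0.9, 0.6]
opening: 0.458
grasp_force: 0.0
```

Emit:
{"fn": "servo_tool", "kwargs": {
  "steps": "0 0 0 0 0 0.1 4.2; 0 0 0 0 0 0.2 4.2; 0 0 0 0 0 0.2 4.2"
}}

```text
time_s: 7.2
ee_pos: [0.6369, -0.0325, 0.1789]
tool_rot: [-3.142, 0.0, 0.0]
contact_force: [-0.4, -0.7, 0.4]
opening: 0.457
grasp_force: 0.0
```

Emit:
{"fn": "servo_tool", "kwargs": {
  "steps": "0 0 0 0 0 0.1 4.2; 0 0 0 0 0 0.2 4.2; 0 0 0 0 0 0.2 4.2"
}}

```text
time_s: 7.45
ee_pos: [0.6368, -0.0325, 0.1768]
tool_rot: [-3.142, -0.0, 0.001]
contact_force: [0.0, 0.0, -0.4]
opening: 0.458
grasp_force: 0.0
```

Emit:
{"fn": "servo_tool", "kwargs": {
  "steps": "0 0 0 0 0 0.1 4.2; 0 0 0 0 0 0.15 4.2; 0 0 0 0 0 0.15 4.2"
}}

```text
time_s: 7.7
ee_pos: [0.6369, -0.0325, 0.1754]
tool_rot: [-3.142, 0.0, 0.0]
contact_force: [-0.6, 0.4, 0.2]
opening: 0.457
grasp_force: 0.0
```

Emit:
{"fn": "servo_tool", "kwargs": {
  "steps": "0 0 0 0 0 0.1 4.2; 0 0 0 0 0 0.15 4.2; 0 0 0 0 0 0.15 4.2"
}}

```text
time_s: 7.95
ee_pos: [0.6369, -0.0325, 0.1739]
tool_rot: [-3.141, 0.0, 0.001]
contact_force: [-0.0, 0.6, -0.3]
opening: 0.453
grasp_force: 0.0
```

Emit:
{"fn": "servo_tool", "kwargs": {
  "steps": "0 0 0 0 0 0.1 4.2; 0 0 0 0 0 0.1 4.2; 0 0 0 0 0 0.1 4.2"
}}

```text
time_s: 8.2
ee_pos: [0.6369, -0.0325, 0.173]
tool_rot: [-3.142, -0.0, 0.0]
contact_force: [0.3, -0.1, -0.5]
opening: 0.454
grasp_force: 0.0
```

Emit:
{"fn": "servo_tool", "kwargs": {
  "steps": "0 0 0 0 0 0.1 4.2; 0 0 0 0 0 0.1 4.2; 0 0 0 0 0 0.1 4.2"
}}

```text
time_s: 8.45
ee_pos: [0.6369, -0.0324, 0.172]
tool_rot: [-3.142, -0.0, 0.0]
contact_force: [-0.8, -0.0, -0.2]
opening: 0.454
grasp_force: 0.0
```

Emit:
{"fn": "servo_tool", "kwargs": {
  "steps": "0 0 0 0 0 0.1 4.2; 0 0 0 0 0 0.1 4.2; 0 0 0 0 0 0.1 4.2"
}}

```text
time_s: 8.7
ee_pos: [0.6369, -0.0325, 0.171]
tool_rot: [-3.142, 0.0, 0.0]
contact_force: [-0.3, -0.3, -0.4]
opening: 0.458
grasp_force: 0.0
```

Emit:
{"fn": "servo_tool", "kwargs": {
  "steps": "0 0 0 0 0 0.1 4.2; 0 0 0 0 0 0.1 4.2; 0 0 0 0 0 0.1 4.2"
}}

```text
time_s: 8.95
ee_pos: [0.6369, -0.0325, 0.17]
tool_rot: [-3.142, 0.0, 0.0]
contact_force: [-0.3, -0.8, 0.2]
opening: 0.46
grasp_force: 0.0
```

Emit:
{"fn": "servo_tool", "kwargs": {
  "steps": "0 0 0 0 0 0.1 4.2; 0 0 0 0 0 0.1 4.2; 0 0 0 0 0 0.1 4.2"
}}

```text
time_s: 9.2
ee_pos: [0.6369, -0.0325, 0.169]
tool_rot: [-3.142, 0.0, 0.0]
contact_force: [-0.2, -0.3, 0.7]
opening: 0.458
grasp_force: 0.0
```

Emit:
{"fn": "servo_tool", "kwargs": {
  "steps": "0 0 0 0 0 0.1 4.2; 0 0 0 0 0 0.1 4.2; 0 0 0 0 0 0.1 4.2"
}}

```text
time_s: 9.45
ee_pos: [0.6369, -0.0325, 0.168]
tool_rot: [-3.142, 0.0, 0.0]
contact_force: [0.5, 0.9, -0.9]
opening: 0.461
grasp_force: 0.0
```

```bash
python3 - <<'E'
from h import *
W=np.zeros((600,800,3),np.uint8)
c=robot.camera("side"); save(c,"side3.png")
W[:600,:400]=cv2.resize(c["pixels"][140:200,266:306,::-1],(400,600),interpolation=cv2.INTER_CUBIC)
p=lambda *q:((proj(c,q)-[266,140])*10).round()
print("far finger tip in",p(.637,-.0115,.168),p(.637,-.0115,.19),"near",p(.637,-.0535,.168),p(.637,-.0535,.19),"captop",p(.637,-.0045,.19))
c=robot.camera("wrist"); save(c,"w3.png")
u,v=wproj(c,[.6365,-.0045,.19]);print(u,v);x,y=int(u)-50,max(0,int(v)-75)
W[:600,400:]=cv2.resize(c["pixels"][y:y+150,x:x+100,::-1],(400,600),interpolation=cv2.INTER_CUBIC)
cv2.imwrite("pics/z3.png",W)
E
```

```text
far finger tip in [202. 377.] [205. 318.] near [225. 437.] [229. 377.] captop [202. 309.]
210.32215464929615 231.09203260228634
```

View pics/z3.png

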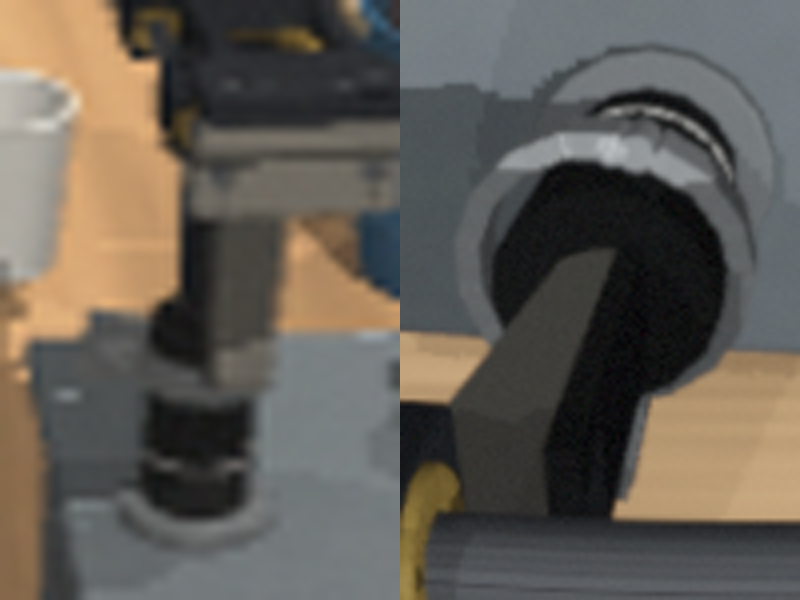

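The side crop shows the near fingertip bottom at row ~390, about z 0.187, and the wrist crop shows the far finger over the cap top. Contact should come within a few millimetres.

Emit:
{"fn": "servo_tool", "kwargs": {
  "steps": "0 0 0 0 0 0.1 4.2; 0 0 0 0 0 0.1 4.2; 0 0 0 0 0 0.1 4.2"
}}

```text
time_s: 9.8
ee_pos: [0.6372, -0.0325, 0.1679]
tool_rot: [3.141, 0.0, 0.001]
contact_force: [-2.3, -0.1, 5.5]
opening: 0.453
grasp_force: 2.4
```

Emit:
{"fn": "servo_tool", "kwargs": {
  "steps": "0 0 0 0 0 0.1 4.2; 0 0 0 0 0 0.1 4.2; 0 0 0 0 0 0.1 4.2"
}}

```text
time_s: 10.05
ee_pos: [0.6372, -0.0325, 0.1678]
tool_rot: [3.141, 0.0, 0.001]
contact_force: [-4.9, 0.6, 9.4]
opening: 0.459
grasp_force: 4.5
```

Emit:
{"fn": "servo_tool", "kwargs": {
  "steps": "0 0 0 0 0 0.1 4.2; 0 0 0 0 0 0.1 4.2; 0 0 0 0 0 0.1 4.2"
}}

```text
time_s: 10.3
ee_pos: [0.6372, -0.0326, 0.1678]
tool_rot: [3.141, 0.001, 0.002]
contact_force: [-6.3, 0.7, 13.3]
opening: 0.457
grasp_force: 6.4
```

Contact at ee z = 0.168, so the tip is 22 mm above the TCP at this opening. To put the clip's lower edge at about 141 mm, I need ee z ≈ 0.131.

Emit:
{"fn": "servo_tool", "kwargs": {
  "steps": "0 0 0 0 0 -0.6 4.2; 0 0 0 0 0 -1.2 4.2; 0 0 0 0 -1 -1.2 4.2; 0 0 0 0 -2 -1.2 4.2; 0 0 0 0 -2.8 -1.2 4.2; 0 0 0 0 -2.8 -1.2 4.2; 0 0 0 0 -2.8 -0.8 4.2; 0 0 0 0 -2.8 0 4.2; 0 0 0 0 -2.8 0.4 4.2; 0 0 0 0 -2.8 0.8 4.2"
}}

```text
time_s: 11.13
ee_pos: [0.6364, -0.0047, 0.1557]
tool_rot: [-3.141, 0.001, 0.003]
contact_force: [-2.1, -1.0, 4.3]
opening: 0.453
grasp_force: 2.1
```

Emit:
{"fn": "servo_tool", "kwargs": {
  "steps": "0 0 0 0 0 0.1 4.2; 0 0 0 0 0 0.2 4.2; 0 0 0 0 0 0.3 4.2; 0 0 0 0 0 0.4 4.2; 0 0 0 0 0 0.5 4.2; 0 0 0 0 0 0.6 4.2; 0 0 0 0 0 0.7 4.2; 0 0 0 0 0 0.8 4.2; 0 0 0 0 0 0.9 4.2; 0 0 0 0 0 1.0 4.2"
}}

```text
time_s: 11.97
ee_pos: [0.6366, -0.0045, 0.1465]
tool_rot: [-3.142, -0.0, 0.002]
contact_force: [0.3, -0.2, 0.2]
opening: 0.453
grasp_force: 0.0
```

Emit:
{"fn": "servo_tool", "kwargs": {
  "steps": "0 0 0 0 0 0.1 4.2; 0 0 0 0 0 0.2 4.2; 0 0 0 0 0 0.3 4.2; 0 0 0 0 0 0.4 4.2; 0 0 0 0 0 0.5 4.2; 0 0 0 0 0 0.6 4.2; 0 0 0 0 0 0.65 4.2; 0 0 0 0 0 0.7 4.2; 0 0 0 0 0 0.7 4.2"
}}

```text
time_s: 12.72
ee_pos: [0.637, -0.0045, 0.14]
tool_rot: [-3.142, -0.0, 0.0]
contact_force: [0.1, -0.1, -0.2]
opening: 0.457
grasp_force: 0.0
```

```bash
python3 - <<'E'
from h import *
c=robot.camera("side"); save(c,"side4.png")
for f in ("side1.png","side2.png","side4.png"):
    g=cv2.imread("pics/"+f,0); print(f,[ (r,int(g[r,284]),int(g[r,286])) for r in range(168,194)])
E
```

```text
side1.png [(168, 160, 164), (169, 68, 54), (170, 39, 40), (171, 36, 42), (172, 39, 41), (173, 38, 41), (174, 32, 35), (175, 29, 34), (176, 75, 57), (177, 124, 133), (178, 116, 124), (179, 116, 124), (180, 60, 84), (181, 28, 29), (182, 32, 33), (183, 32, 35), (184, 32, 33), (185, 32, 32), (186, 60, 40), (187, 64, 68), (188, 35, 35), (189, 33, 37), (190, 33, 34), (191, 37, 33), (192, 102, 108), (193, 105, 114)]
side2.png [(168, 33, 65), (169, 28, 65), (170, 32, 68), (171, 33, 73), (172, 30, 69), (173, 27, 68), (174, 27, 104), (175, 27, 103), (176, 39, 100), (177, 110, 77), (178, 80, 81), (179, 94, 122), (180, 58, 84), (181, 27, 29), (182, 31, 34), (183, 33, 33), (184, 32, 33), (185, 31, 33), (186, 59, 36), (187, 65, 69), (188, 32, 35), (189, 31, 34), (190, 33, 34), (191, 37, 34), (192, 102, 108), (193, 105, 113)]
side4.png [(168, 32, 66), (169, 29, 67), (170, 30, 71), (171, 33, 70), (172, 34, 69), (173, 35, 71), (174, 33, 69), (175, 31, 75), (176, 31, 69), (177, 34, 68), (178, 30, 103), (179, 33, 103), (180, 41, 102), (181, 40, 100), (182, 59, 68), (183, 79, 78), (184, 94, 123), (185, 116, 125), (186, 72, 59), (187, 66, 65), (188, 36, 33), (189, 34, 36), (190, 34, 34), (191, 39, 34), (192, 102, 103), (193, 107, 109)]
```

Emit:
{"fn": "servo_tool", "kwargs": {
  "steps": "0 0 0 0 0 0.05 4.2; 0 0 0 0 0 0.1 4.2; 0 0 0 0 0 0.15 4.2; 0 0 0 0 0 0.2 4.2; 0 0 0 0 0 0.25 4.2; 0 0 0 0 0 0.3 4.2; 0 0 0 0 0 0.33 4.2; 0 0 0 0 0 0.36 4.2; 0 0 0 0 0 0.36 4.2"
}}

```text
time_s: 13.52
ee_pos: [0.6369, -0.0045, 0.1364]
tool_rot: [-3.142, -0.0, 0.0]
contact_force: [-1.0, -0.4, -0.1]
opening: 0.459
grasp_force: 0.0
```

Emit:
{"fn": "servo_tool", "kwargs": {
  "steps": "0 0 0 0 0 0.02 4.2; 0 0 0 0 0 0.04 4.2; 0 0 0 0 0 0.06 4.2; 0 0 0 0 0 0.08 4.2; 0 0 0 0 0 0.1 4.2; 0 0 0 0 0 0.1 4.2"
}}

```text
time_s: 14.02
ee_pos: [0.6369, -0.0045, 0.1354]
tool_rot: [-3.142, -0.0, 0.0]
contact_force: [0.3, 0.1, -0.1]
opening: 0.458
grasp_force: 0.0
```

Emit:
{"fn": "servo_tool", "kwargs": {
  "steps": "0 0 0 0 0 0.02 4.2; 0 0 0 0 0 0.04 4.2; 0 0 0 0 0 0.06 4.2; 0 0 0 0 0 0.08 4.2; 0 0 0 0 0 0.1 4.2; 0 0 0 0 0 0.1 4.2"
}}

```text
time_s: 14.52
ee_pos: [0.6369, -0.0045, 0.1344]
tool_rot: [-3.142, -0.0, 0.0]
contact_force: [0.6, -0.3, -0.0]
opening: 0.462
grasp_force: 0.0
```

```bash
cat > e.py <<'E'
from h import *
import sys
c=robot.camera("side"); save(c,sys.argv[1]); g=cv2.cvtColor(c["pixels"],cv2.COLOR_RGB2GRAY)
print([(r,[int(x) for x in g[r,280:291]]) for r in range(180,190)]); print(robot.read_state()["ee_pos"])
E
python3 e.py side5.png
```

```text
[(180, [56, 22, 23, 26, 40, 75, 100, 98, 100, 95, 87]), (181, [54, 25, 23, 24, 41, 78, 102, 100, 98, 95, 83]), (182, [68, 44, 24, 22, 43, 78, 101, 99, 99, 99, 95]), (183, [75, 70, 55, 38, 46, 68, 85, 90, 92, 89, 95]), (184, [77, 92, 111, 106, 78, 78, 76, 80, 89, 97, 119]), (185, [80, 101, 110, 102, 82, 82, 81, 81, 96, 123, 119]), (186, [61, 89, 110, 113, 120, 121, 123, 125, 125, 124, 113]), (187, [29, 37, 49, 68, 97, 100, 99, 95, 77, 68, 50]), (188, [28, 25, 24, 28, 31, 30, 32, 28, 31, 35, 60]), (189, [35, 28, 31, 32, 32, 34, 34, 32, 35, 33, 58])]
[ 0.63696817 -0.00450527  0.13447135]
```

Emit:
{"fn": "servo_tool", "kwargs": {
  "steps": "0 0 0 0 0 -1 4.2; 0 0 0 0 0 -4 4.2; 0 0 0 0 0 -7 4.2; 0 0 0 -4 0 -7 4.2; 0 0 0 -8 0 -7 4.2; 0 0 0 -11 0 -7 6; 0 0 0 -11 0 -7 8; 0 0 0 -11 0 -7 8"
}}

```text
time_s: 15.23
ee_pos: [0.5262, -0.0044, 0.2053]
tool_rot: [3.141, -0.0, 0.002]
contact_force: [-0.3, -0.4, 0.5]
opening: 0.649
grasp_force: 0.0
```

```bash
python3 e.py side6.png; python3 - <<'E'
from h import *
W=np.zeros((600,800,3),np.uint8)
g=cv2.imread("pics/side6.png");W[:480,:400]=cv2.resize(g[158:200,268:303],(400,480),interpolation=cv2.INTER_CUBIC)
c=robot.camera("wrist"); save(c,"w6.png")
u,v=wproj(c,[.6365,-.0045,.15]);print(u,v);x,y=int(u)-40,int(v)-60
x,y=max(x,0),max(y,0);W[:600,400:]=cv2.resize(c["pixels"][y:y+120,x:x+80,::-1],(400,600),interpolation=cv2.INTER_CUBIC);print(x,y)
cv2.imwrite("pics/z6.png",W)
E
```

```text
[(180, [58, 24, 28, 30, 31, 32, 31, 35, 33, 33, 35]), (181, [80, 25, 27, 29, 32, 32, 32, 35, 32, 34, 44]), (182, [113, 69, 28, 30, 32, 34, 32, 33, 34, 35, 57]), (183, [88, 112, 95, 53, 40, 34, 31, 33, 53, 87, 108]), (184, [92, 100, 112, 118, 127, 129, 130, 131, 139, 132, 120]), (185, [90, 101, 110, 113, 120, 123, 125, 126, 126, 124, 119]), (186, [63, 90, 110, 113, 120, 122, 124, 126, 126, 123, 114]), (187, [32, 37, 50, 68, 96, 100, 100, 95, 76, 67, 51]), (188, [30, 25, 24, 26, 31, 32, 31, 32, 29, 34, 59]), (189, [38, 27, 30, 31, 32, 31, 35, 34, 33, 33, 61])]
[ 0.5274478  -0.00464271  0.20563744]
254.9191906116183 67.79831240378674
214 7
```

View pics/z6.png

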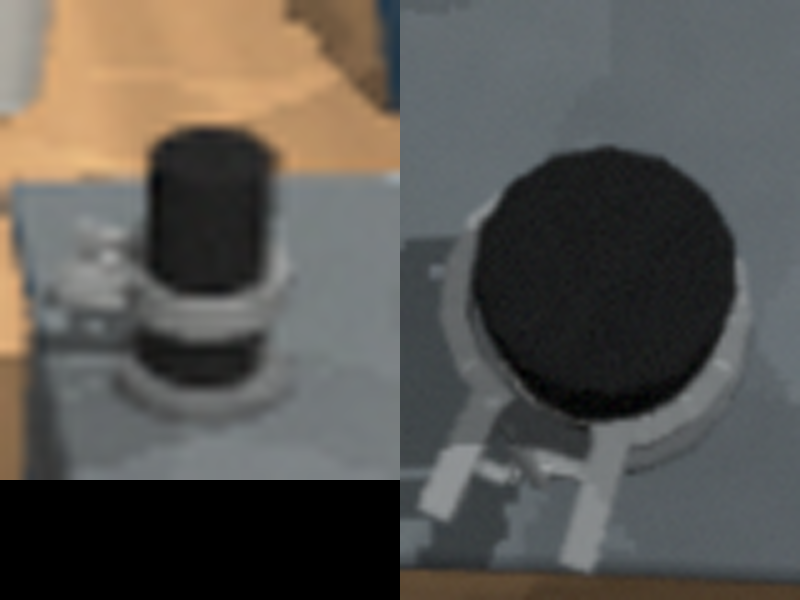

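The clip now sits with its lower edge within about 1 mm of the line, which is fully hidden behind the clip's overhang. The ear tips are visible at wrist pixels (222,108) and (250,120). I'll compute the clip heading and go over the pliers.

```bash
python3 - <<'E'
from h import *
c=robot.camera("wrist")
cap=wplane(c,255,63,.19)[:2]*1000
f=lambda u,v:wplane(c,u,v,.151)[:2]*1000
LT,LB,RT,RB=f(222,108),f(230,90),f(250,120),f(255.6,95)
a=lambda d:np.degrees(np.arctan2(d[1],d[0])).round(1)
print(cap,LT,LB,RT,RB,"ears",a(LB-LT),a(RB-RT))
for q in (cap,np.array([636.5,-4.5])):
    d=q-(LT+RT)/2;print(np.linalg.norm(d),"yaw",a(d)+5.7)
E
```

```text
[634.41079274  -4.61932462] [603.59012316  22.4849916 ] [618.48191909  15.80072376] [ 5.93360975e+02 -5.50892975e-01] [614.12210754  -5.15463712] ears -24.2 -12.5
39.169845305097745 yaw -17.7
41.04982914902431 yaw -16.400000000000002
```

Emit:
{"fn": "servo_tool", "kwargs": {
  "steps": "0 0 0 -1.1 -3.3 -3 9; 0 0 0 -2.2 -6.6 -4 9; 0 0 0 -3.3 -9.9 -5 9; 0 0 0 -4.4 -13.2 -5 9; 0 0 0 -5.5 -16.5 -5 9; 0 0 0 -6.6 -19.8 -5 9; 0 0 0 -7.7 -23.1 -5 9; 0 0 0 -8.8 -26.4 -5 9; 0 0 0 -9.9 -29.7 -5 9; 0 0 0 -11 -33 -5 9"
}}

```text
time_s: 16.22
ee_pos: [0.4173, 0.3277, 0.255]
tool_rot: [-3.141, -0.0, -0.002]
contact_force: [0.2, 0.7, -0.6]
opening: 0.976
grasp_force: 0.0
```

Emit:
{"fn": "servo_tool", "kwargs": {
  "steps": "0 0 0 0 0 0 9; 0 0 0 0 0 0 9; 0 0 0 0 0 0 9"
}}

```text
time_s: 16.47
ee_pos: [0.4178, 0.3254, 0.2545]
tool_rot: [3.141, 0.001, 0.001]
contact_force: [-0.8, 0.5, -0.5]
opening: 0.98
grasp_force: 0.0
```

```bash
python3 - <<'E'
from h import *
c=robot.camera("wrist");save(c,"w7.png")
s=robot.read_state();print(s["ee_pos"],s["tool_rot"],s["joint_positions"])
for p in ([.472,.322,.013],[.416,.324,.014],[.52,.345,.012],[.52,.297,.012]):print(wproj(c,p))
cv2.imwrite("pics/w7.png",cv2.resize(c["pixels"][:,:,::-1],(768,576),interpolation=cv2.INTER_CUBIC))
E
```

```text
[0.41790214 0.32491028 0.25458639] [ 3.14121008e+00 -1.43274340e-03  3.99353222e-04] [ 4.32672230e-01  3.15952077e-03  1.63884873e+00 -4.54803191e-04
  1.49951405e+00  2.00441316e+00]
[257.28445372 124.33926552]
[255.87050582 162.39424886]
[241.33194975  91.56916657]
[274.65942014  91.65915305]
```

```bash
python3 - <<'E'
from h import *
c=robot.camera("wrist")
im=c["pixels"];hsv=cv2.cvtColor(im,cv2.COLOR_RGB2HSV)
R=np.zeros(im.shape[:2],bool);R[70:240,205:310]=1
dark=(hsv[...,2]<60)&R; grey=(hsv[...,1]<60)&(hsv[...,2]>=75)&R
for nme,m in(("dark",dark),("grey",grey)):
    n,l,s,ce=cv2.connectedComponentsWithStats(m.astype(np.uint8))
    print(nme,[(s[k].tolist(),ce[k].round(1).tolist()) for k in range(1,n) if s[k,4]>30])
def runs(m,r):
    x=np.flatnonzero(m[r]); 
    return [] if len(x)==0 else [(int(q[0]),int(q[-1])) for q in np.split(x,np.flatnonzero(np.diff(x)>2)+1)]
for r in range(80,240,8): print(r,"d",runs(dark,r),"g",runs(grey,r))
E
```

```text
dark [([224, 131, 20, 66, 332], [232.9, 163.2]), ([262, 132, 16, 66, 322], [270.3, 163.9])]
grey [([233, 90, 41, 44, 690], [252.6, 113.0])]
80 d [] g []
88 d [] g []
96 d [] g [(234, 240), (267, 272)]
104 d [] g [(237, 242), (264, 269)]
112 d [] g [(239, 247), (258, 266)]
120 d [] g [(242, 250), (256, 263)]
128 d [] g [(240, 264)]
136 d [(237, 241), (263, 267)] g []
144 d [(235, 239), (265, 269)] g []
152 d [(233, 237), (266, 270)] g []
160 d [(231, 235), (268, 272)] g []
168 d [(230, 234), (269, 273)] g []
176 d [(228, 232), (271, 274)] g []
184 d [(226, 230), (272, 276)] g []
192 d [(225, 229), (273, 277)] g []
200 d [] g []
208 d [] g []
216 d [] g []
224 d [] g []
232 d [] g []
```

```bash
python3 - <<'E'
from h import *
c=robot.camera("wrist")
w=lambda u,v,z:wplane(c,u,v,z)[:2]*1000
P=[w(253.5,90,.012),w(253.2,96,.012),w(252.9,104,.012),w(252,136,.014),w(251.6,160,.014),w(251,192,.014),w(251,197,.014)]
print(np.round(P,1).tolist())
P=np.array(P);k=np.polyfit(P[:,0],P[:,1],1);print("heading",np.degrees(np.arctan(k[0])))
for r,a,b in((144,234.5,269.5),(160,230.5,272.5),(168,229.5,273.5)):
  print(r,w(a,r,.014),w(b,r,.014),"width")
E
```

```text
[[522.3, 326.5], [513.5, 327.0], [501.8, 327.4], [455.1, 328.8], [419.7, 329.5], [370.9, 330.6], [363.1, 330.7]]
heading -1.4571937469173288
144 [443.53060286 354.41342979] [443.40111884 303.3555536 ] width
160 [419.84076976 360.64759677] [419.69635874 298.76194428] width
168 [407.83074214 362.35225456] [407.69099728 297.15230656] width
```

Emit:
{"fn": "servo_tool", "kwargs": {
  "steps": "0 0 1.5 0 -0.45 0 9; 0 0 1.5 0 -0.45 4 9; 0 0 1.5 0 -0.45 8 9; 0 0 1.5 0 -0.45 12 9; 0 0 1.5 0 -0.45 16 9; 0 0 1.5 0 -0.45 20 8.2; 0 0 1.5 0 -0.45 22 8.2; 0 0 1.5 0 -0.45 23 8.2; 0 0 1.5 0 -0.45 23.5 8.2; 0 0 1.5 0 -0.45 23.5 8.2"
}}

```text
time_s: 17.45
ee_pos: [0.4176, 0.3296, 0.0197]
tool_rot: [-3.141, 0.043, -0.0]
contact_force: [0.7, 0.1, -0.7]
opening: 0.893
grasp_force: 0.0
```

Emit:
{"fn": "servo_tool", "kwargs": {
  "steps": "0 0 0 0 0 0.2 8.2; 0 0 0 0 0 0.4 8.2; 0 0 0 0 0 0.6 8.2; 0 0 0 0 0 0.8 8.2; 0 0 0 0 0 1.0 8.2; 0 0 0 0 0 1.0 8.2"
}}

```text
time_s: 17.95
ee_pos: [0.4168, 0.3299, 0.0093]
tool_rot: [3.141, -0.041, -0.0]
contact_force: [0.3, -0.7, -0.5]
opening: 0.894
grasp_force: 0.0
```

Emit:
{"fn": "servo_tool", "kwargs": {
  "steps": "0 0 0 0 0 0.1 8.2; 0 0 0 0 0 0.2 8.2; 0 0 0 0 0 0.3 8.2; 0 0 0 0 0 0.4 8.2; 0 0 0 0 0 0.4 8.2"
}}

```text
time_s: 18.37
ee_pos: [0.4168, 0.3299, 0.0052]
tool_rot: [3.141, -0.041, -0.001]
contact_force: [-0.2, -0.5, -0.5]
opening: 0.891
grasp_force: 0.0
```

Emit:
{"fn": "servo_tool", "kwargs": {
  "steps": "0 0 0 0 0 0.1 8.2; 0 0 0 0 0 0.2 8.2; 0 0 0 0 0 0.3 8.2; 0 0 0 0 0 0.4 8.2; 0 0 0 0 0 0.4 8.2"
}}

```text
time_s: 18.78
ee_pos: [0.4168, 0.3299, 0.0012]
tool_rot: [3.141, -0.041, -0.001]
contact_force: [0.0, -0.2, -0.4]
opening: 0.893
grasp_force: 0.0
```

Emit:
{"fn": "servo_tool", "kwargs": {
  "steps": "0 0 0 0 0 0.1 8.2; 0 0 0 0 0 0.2 8.2; 0 0 0 0 0 0.3 8.2; 0 0 0 0 0 0.4 8.2; 0 0 0 0 0 0.4 8.2"
}}

```text
time_s: 19.2
ee_pos: [0.4168, 0.3299, -0.0028]
tool_rot: [3.141, -0.041, -0.001]
contact_force: [-0.6, -0.4, -0.2]
opening: 0.893
grasp_force: 0.0
```

Emit:
{"fn": "servo_tool", "kwargs": {
  "steps": "0 0 0 0 0 0.1 8.2; 0 0 0 0 0 0.2 8.2; 0 0 0 0 0 0.3 8.2; 0 0 0 0 0 0.3 8.2"
}}

```text
time_s: 19.53
ee_pos: [0.4168, 0.3299, -0.0057]
tool_rot: [3.141, -0.041, -0.001]
contact_force: [-0.6, 0.6, 0.1]
opening: 0.891
grasp_force: 0.0
```

Emit:
{"fn": "servo_tool", "kwargs": {
  "steps": "0 0 0 0 0 0.1 8.2; 0 0 0 0 0 0.2 8.2; 0 0 0 0 0 0.3 8.2; 0 0 0 0 0 0.3 8.2"
}}

```text
time_s: 19.87
ee_pos: [0.4168, 0.3299, -0.0088]
tool_rot: [3.141, -0.041, -0.001]
contact_force: [-0.3, 0.5, -0.2]
opening: 0.892
grasp_force: 0.0
```

Emit:
{"fn": "servo_tool", "kwargs": {
  "steps": "0 0 0 0 0 0.1 8.2; 0 0 0 0 0 0.2 8.2; 0 0 0 0 0 0.3 8.2; 0 0 0 0 0 0.3 8.2"
}}

```text
time_s: 20.2
ee_pos: [0.4168, 0.3299, -0.0118]
tool_rot: [3.141, -0.041, -0.001]
contact_force: [0.1, -0.0, -0.2]
opening: 0.899
grasp_force: 0.0
```

Emit:
{"fn": "servo_tool", "kwargs": {
  "steps": "0 0 0 0 0 0.1 8.2; 0 0 0 0 0 0.2 8.2; 0 0 0 0 0 0.3 8.2; 0 0 0 0 0 0.3 8.2"
}}

```text
time_s: 20.53
ee_pos: [0.4168, 0.3299, -0.0148]
tool_rot: [3.141, -0.041, -0.001]
contact_force: [-0.3, -0.7, 0.7]
opening: 0.893
grasp_force: 0.0
```

Emit:
{"fn": "servo_tool", "kwargs": {
  "steps": "0 0 0 0 0 0.1 8.2; 0 0 0 0 0 0.2 8.2; 0 0 0 0 0 0.3 8.2; 0 0 0 0 0 0.3 8.2"
}}

```text
time_s: 20.87
ee_pos: [0.4168, 0.3299, -0.0178]
tool_rot: [3.141, -0.041, -0.001]
contact_force: [-0.2, 0.6, -1.0]
opening: 0.892
grasp_force: 0.0
```

Emit:
{"fn": "servo_tool", "kwargs": {
  "steps": "0 0 0 0 0 0.1 8.2; 0 0 0 0 0 0.2 8.2; 0 0 0 0 0 0.3 8.2; 0 0 0 0 0 0.3 8.2"
}}

```text
time_s: 21.2
ee_pos: [0.4168, 0.3299, -0.0207]
tool_rot: [3.141, -0.041, -0.001]
contact_force: [-0.4, -0.2, -0.0]
opening: 0.894
grasp_force: 0.0
```

Emit:
{"fn": "servo_tool", "kwargs": {
  "steps": "0 0 0 0 0 0.1 8.2; 0 0 0 0 0 0.2 8.2; 0 0 0 0 0 0.2 8.2"
}}

```text
time_s: 21.45
ee_pos: [0.4171, 0.33, -0.0221]
tool_rot: [3.141, -0.041, -0.0]
contact_force: [-1.6, -1.7, 4.2]
opening: 0.894
grasp_force: 2.0
```

Emit:
{"fn": "servo_tool", "kwargs": {
  "steps": "0 0 0 0 0 0.1 8.2; 0 0 0 0 0 0.2 8.2; 0 0 0 0 0 0.2 8.2"
}}

```text
time_s: 21.7
ee_pos: [0.4172, 0.3301, -0.0222]
tool_rot: [3.141, -0.04, -0.001]
contact_force: [-7.6, -5.3, 21.0]
opening: 0.892
grasp_force: 10.7
```

The bench touch is at ee z = -0.022, so the tip offset is a constant 22 mm. I'll raise 2 mm and take the pliers.

Emit:
{"fn": "servo_tool", "kwargs": {
  "steps": "0 0 0 0 0 -0.6 8.2; 0 0 0 0 0 -0.6 7.6; 0 0 0 0 0 -0.6 7.0; 0 0 0 0 0 -0.6 6.6; 0 0 0 0 0 -0.6 6.4; 0 0 0 0 0 -0.6 6.2; 0 0 0 0 0 -0.6 6.2; 0 0 0 0 0 -0.6 6.2",
  "newtons": 14
}}

```text
time_s: 22.37
ee_pos: [0.4168, 0.3298, -0.0187]
tool_rot: [3.141, -0.041, -0.001]
contact_force: [0.5, -0.0, 0.3]
opening: 0.674
grasp_force: 7.8
```

Emit:
{"fn": "servo_tool", "kwargs": {
  "steps": "0 0 0 0 0 0 6.1; 0 0 0 0 0 0 6.1; 0 0 0 0 0 0 6.1; 0 0 0 0 0 0 6.1"
}}

```text
time_s: 22.7
ee_pos: [0.4168, 0.3299, -0.0187]
tool_rot: [3.141, -0.041, -0.0]
contact_force: [-0.3, -1.3, -0.4]
opening: 0.665
grasp_force: 7.4
```

Emit:
{"fn": "servo_tool", "kwargs": {
  "steps": "0 0 0 0 0 -0.3 6.1; 0 0 0 0 0 -1 6.1; 0 0 0 0 0 -2.5 6.1; 0 0 0 0 0 -5 6.1; 0 0 0 0 0 -8 6.1; 0 0 0 0 0 -11 6.1; 0 0 0 0 0 -14 6.1; 0 0 0 0 0 -17 6.1; 0 0 0 0 0 -19 6.1; 0 0 0 0 0 -19 6.1"
}}

```text
time_s: 23.53
ee_pos: [0.42, 0.3316, 0.1775]
tool_rot: [-3.137, 0.041, -0.015]
contact_force: [-0.1, -0.2, 0.2]
opening: 0.666
grasp_force: 7.2
```

```bash
cat > pl.py <<'E'
from h import *
c=robot.camera("wrist");save(c,"w8.png");s=robot.read_state();z=s["ee_pos"][2]+.022-.0033
im=c["pixels"];hsv=cv2.cvtColor(im,cv2.COLOR_RGB2HSV)
R=np.zeros(im.shape[:2],bool);R[40:225,170:330]=1
m=(hsv[...,1]<60)&(hsv[...,2]>=75)&R
def runs(m,r):
    x=np.flatnonzero(m[r]); 
    return [] if len(x)==0 else [(int(q[0]),int(q[-1])) for q in np.split(x,np.flatnonzero(np.diff(x)>2)+1)]
d=(hsv[...,2]<60)&R
for r in range(60,225,6): print(r,runs(m,r),"d",runs(d,r))
print(s["ee_pos"],s["opening"],s["grasp_force"],z)
for dx in(0,56,101,106): print(dx,wproj(c,[s["ee_pos"][0]+dx/1000,s["ee_pos"][1],z+.012]).round(1))
E
python3 pl.py
```

```text
60 [(206, 222), (288, 303)] d []
66 [(208, 223), (286, 301)] d []
72 [(210, 225), (285, 299)] d []
78 [(211, 226), (283, 298)] d []
84 [(213, 228), (282, 296)] d []
90 [(215, 230), (280, 295)] d []
96 [(216, 238), (271, 293)] d []
102 [(218, 240), (269, 291)] d []
108 [(220, 242), (267, 289)] d []
114 [(224, 285)] d []
120 [(226, 284)] d []
126 [(227, 247), (262, 282)] d []
132 [(229, 246), (263, 280)] d []
138 [(232, 278)] d []
144 [(230, 280)] d []
150 [(224, 247), (253, 253), (262, 285)] d [(252, 252)]
156 [(223, 242), (250, 250), (259, 259), (268, 287)] d []
162 [(233, 236), (245, 247), (259, 261), (274, 276)] d [(220, 231), (278, 290)]
168 [(244, 244), (260, 262)] d [(218, 231), (278, 291)]
174 [(239, 241), (263, 264)] d [(216, 229), (280, 293)]
180 [] d [(215, 227), (282, 295)]
186 [] d [(214, 226), (284, 295)]
192 [] d [(213, 225), (284, 297)]
198 [] d [(212, 224), (285, 298)]
204 [] d [(211, 223), (286, 298)]
210 [] d [(210, 222), (287, 299)]
216 [] d [(210, 222), (288, 300)]
222 [] d [(185, 204), (209, 221), (289, 301), (305, 324)]
[0.41859146 0.33086277 0.17425125] 0.6636295321339164 7.162945477757603 0.19295124760423804
0 [256.3 236. ]
56 [253.8 142.2]
101 [251.7  61.9]
106 [251.5  53.2]
```

```bash
python3 - <<'E'
from h import *
c=robot.camera("wrist");im=c["pixels"];hsv=cv2.cvtColor(im,cv2.COLOR_RGB2HSV)
for x in (212,214,218,294,297,300): print(x,[(r,*im[r,x].tolist()) for r in range(22,62,4)])
print([(r,*im[r,254].tolist()) for r in range(108,160,3)])
s=robot.read_state();e=s["ee_pos"];print(e,s["tool_rot"])
for dx in (56,60,64,106,110,114): print(dx,wproj(c,[e[0]+dx/1000,e[1]-.025*0,e[2]+.0187+.012]).round(1))
E
```

```text
212 [(22, 144, 118, 86), (26, 144, 116, 84), (30, 151, 123, 89), (34, 148, 120, 88), (38, 138, 111, 81), (42, 145, 117, 85), (46, 148, 122, 89), (50, 147, 119, 86), (54, 128, 132, 134), (58, 132, 137, 138)]
214 [(22, 144, 117, 85), (26, 146, 118, 86), (30, 152, 125, 89), (34, 147, 120, 87), (38, 138, 112, 82), (42, 145, 119, 86), (46, 147, 120, 87), (50, 146, 119, 87), (54, 130, 134, 136), (58, 129, 133, 134)]
218 [(22, 157, 129, 94), (26, 147, 120, 88), (30, 149, 122, 89), (34, 146, 119, 86), (38, 138, 112, 81), (42, 146, 117, 86), (46, 147, 118, 86), (50, 142, 116, 88), (54, 129, 132, 135), (58, 135, 138, 139)]
294 [(22, 154, 126, 94), (26, 163, 134, 97), (30, 145, 118, 86), (34, 146, 119, 87), (38, 152, 124, 90), (42, 159, 130, 97), (46, 156, 127, 94), (50, 151, 124, 92), (54, 131, 136, 136), (58, 132, 136, 137)]
297 [(22, 155, 126, 93), (26, 164, 134, 99), (30, 148, 119, 87), (34, 147, 120, 88), (38, 153, 124, 91), (42, 160, 130, 97), (46, 148, 120, 88), (50, 148, 121, 88), (54, 129, 132, 134), (58, 130, 135, 136)]
300 [(22, 154, 126, 93), (26, 162, 133, 97), (30, 148, 121, 89), (34, 147, 119, 87), (38, 151, 123, 89), (42, 160, 131, 95), (46, 146, 119, 88), (50, 146, 119, 86), (54, 126, 129, 130), (58, 131, 135, 137)]
[(108, 178, 148, 109), (111, 132, 116, 100), (114, 136, 140, 141), (117, 136, 140, 142), (120, 122, 125, 126), (123, 69, 72, 74), (126, 66, 71, 72), (129, 68, 70, 73), (132, 67, 71, 71), (135, 64, 69, 70), (138, 83, 88, 89), (141, 129, 134, 135), (144, 128, 132, 133), (147, 102, 106, 107), (150, 118, 97, 75), (153, 160, 131, 96), (156, 164, 135, 99), (159, 159, 130, 96)]
[0.41707654 0.3301266  0.17170234] [-3.14070179e+00  4.09946427e-02 -1.52108548e-03]
56 [253.9 142.7]
60 [253.7 135.5]
64 [253.5 128.3]
106 [251.5  53.2]
110 [251.3  46.3]
114 [251.1  39.4]
```

Emit:
{"fn": "servo_tool", "kwargs": {
  "steps": "0 0 1 0.1 0.7 0 6.1; 0 0 2 0.4 2 0 6.1; 0 0 3 0.7 4 0 6.1; 0 0 4 1 6.2 0 6.1; 0 0 5 1.3 8.4 0 6.1; 0 0 6 1.6 10.6 0 6.1; 0 0 7 1.9 12.8 0 6.1; 0 0 8 2.2 15 0 6.1; 0 0 9 2.5 17.2 0 6.1; 0 0 10 2.8 19.4 0 6.1"
}}

```text
time_s: 24.47
ee_pos: [0.4381, 0.1338, 0.169]
tool_rot: [3.125, -0.317, -0.007]
contact_force: [0.2, 0.4, -0.2]
opening: 0.663
grasp_force: 7.2
```

```bash
python3 -c "
from rig import robot
s=robot.read_state();print(s['ee_pos'],s['tool_rot'],s['opening'],s['grasp_force'])"
```

```text
[0.43814588 0.13379069 0.16900976] [ 3.12473089 -0.31742297 -0.00702919] 0.6626082977612295 7.164743465837091
```

Emit:
{"fn": "servo_tool", "kwargs": {
  "steps": "0 0 1 0.7 2.1 0 6.1; 0 0 2 1.4 4.2 0 6.1; 0 0 3 2 6 0 6.1; 0 0 3.5 2.4 7.3 0 6.1; 0 0 3.5 2.6 8.1 0 6.1; 0 0 3.5 2.7 8.3 0 6.1; 0 0 3.5 2.7 8.3 0 6.1; 0 0 3.5 2.7 8.3 0 6.1"
}}

```text
time_s: 25.13
ee_pos: [0.4493, 0.0491, 0.1708]
tool_rot: [-3.114, 0.41, 0.002]
contact_force: [-0.2, 0.2, -1.2]
opening: 0.665
grasp_force: 7.2
```

```bash
python3 - <<'E'
from h import *
c=robot.camera("wrist");save(c,"w9.png");s=robot.read_state();e=s["ee_pos"];print(e,s["tool_rot"],s["opening"])
h=2*np.arctan2(s["tool_rot"][1],s["tool_rot"][0]);
if abs(h)>1.6: h-=np.sign(h)*2*np.pi
X=np.array([np.cos(h),np.sin(h),0]);print(np.degrees(h))
for d in (56,60,106):print(d,wproj(c,e+X*d/1000+[0,0,.0307]).round(1))
for p in ([.6365,-.0045,.19],[.6365,-.0045,.15]):
  print("cap",wproj(c,p).round(1),(np.array(p)-e)[:2]@X[:2],(np.array(p)-e)[:2]@[-X[1],X[0]])
cv2.imwrite("pics/w9.png",cv2.resize(c["pixels"][:300,100:412,::-1],(624,600),interpolation=cv2.INTER_CUBIC))
E
```

```text
[0.44940769 0.0492862  0.17103428] [-3.11454134e+00  4.08868909e-01  1.53832054e-03] 0.6667663980322125
-14.957747939620132
56 [254.5 140.7]
60 [254.5 133.3]
106 [254.4  49.3]
cap [260.3 -72.1] 0.19463552922627358 -0.003673963700920224
cap [259.4 -43.9] 0.19463552922627358 -0.003673963700920224
```

View pics/w9.png

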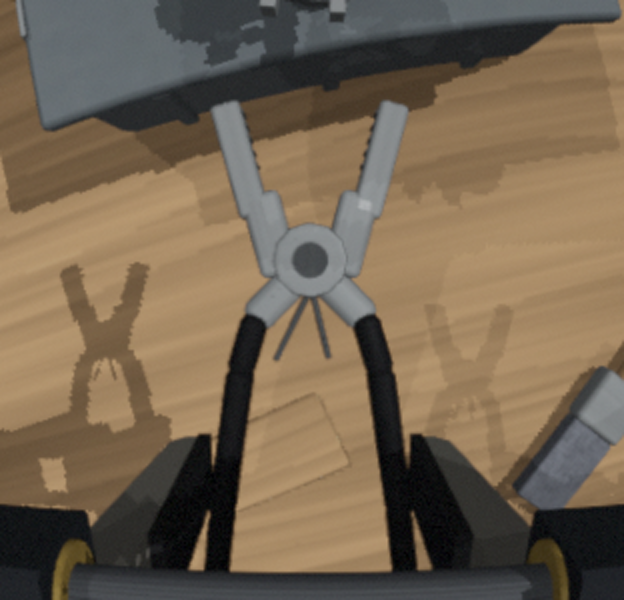

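The wrist picture shows the pliers held symmetric and level. The jaw tips are at (228,105) and (395,105), the pivot is at (310,260), and the clip ears are straight ahead at (268,5) and (338,10), about 2 mm left of centre.

Emit:
{"fn": "servo_tool", "kwargs": {
  "steps": "0 0 0 0 -0.2 0.8 6.1; 0 0 0 0 -0.2 1.8 6.1; 0 0 0 0 -0.2 2.8 6.1; 0 0 0 0 -0.2 3.8 6.1; 0 0 0 0 -0.2 4.7 6.1; 0 0 0 0 -0.2 5.2 6.1; 0 0 0 0 -0.2 5.2 6.1; 0 0 0 0 -0.2 5.2 6.1"
}}

```text
time_s: 25.85
ee_pos: [0.4501, 0.0505, 0.1192]
tool_rot: [-3.115, 0.41, 0.001]
contact_force: [0.0, 0.3, -0.6]
opening: 0.669
grasp_force: 7.2
```

Emit:
{"fn": "servo_tool", "kwargs": {
  "steps": "0 0 0 0.5 0 0 6.1; 0 0 0 1 0 0 6.1; 0 0 0 1.5 0 0 6.1; 0 0 0 2 0 0 6.1; 0 0 0 2.5 0 0 6.1; 0 0 0 3 0 0 6.1; 0 0 0 3 0 0 6.1; 0 0 0 3 0 0 6.1"
}}

```text
time_s: 26.52
ee_pos: [0.4795, 0.0427, 0.1194]
tool_rot: [-3.115, 0.41, 0.0]
contact_force: [-0.0, -0.1, -1.7]
opening: 0.664
grasp_force: 7.2
```

```bash
cat > w.py <<'E'
from h import *
import sys
c=robot.camera("wrist");save(c,sys.argv[1]);s=robot.read_state();e=s["ee_pos"]
h=2*np.arctan2(s["tool_rot"][1],s["tool_rot"][0]);h=(h+np.pi)%(2*np.pi)-np.pi
X=np.array([np.cos(h),np.sin(h),0]);Y=np.array([-X[1],X[0],0])
d=np.array([.6365,-.0045,e[2]])-e;print(e,"head",np.degrees(h),"along",d@X*1000,"lat",d@Y*1000,"open",s["opening"]*92,s["grasp_force"],s["contact_force"])
im=c["pixels"];hsv=cv2.cvtColor(im,cv2.COLOR_RGB2HSV)
m=(hsv[...,2]>118)&(hsv[...,1]<30)
def runs(m,r):
    x=np.flatnonzero(m[r,170:340])+170
    return [] if len(x)==0 else [(int(q[0]),int(q[-1])) for q in np.split(x,np.flatnonzero(np.diff(x)>1)+1) if len(q)>2]
for r in range(0,130,5): print(r,runs(m,r))
E
python3 w.py w10.png
```

```text
[0.47922887 0.04277606 0.11939179] head -15.002428868872697 along 164.14839594329592 lat -4.95344382485936 open 61.150488675343944 7.165559416171163 [-0.15025639 -0.57576488 -0.82377828]
0 [(234, 238), (257, 270), (272, 280)]
5 [(228, 237), (239, 251), (272, 280)]
10 [(226, 236), (272, 281)]
15 [(225, 235), (271, 281)]
20 [(226, 234), (271, 281)]
25 []
30 []
35 []
40 []
45 []
50 [(216, 218)]
55 [(206, 219), (290, 303)]
60 [(208, 221), (289, 302)]
65 [(209, 222), (288, 300)]
70 [(211, 223), (286, 299)]
75 [(212, 225), (285, 298)]
80 [(213, 226), (284, 297)]
85 [(215, 227), (283, 295)]
90 [(216, 229), (281, 294)]
95 [(218, 230), (273, 275), (280, 293)]
100 [(219, 239), (271, 291)]
105 [(220, 241), (270, 290)]
110 [(225, 242), (269, 286)]
115 [(226, 242), (244, 265), (267, 284)]
120 [(228, 283)]
125 [(229, 246), (263, 282)]
```

Emit:
{"fn": "servo_tool", "kwargs": {
  "steps": "0 0 0 0.4 0 0 6.1; 0 0 0 0.8 0 0 6.1; 0 0 0 1.2 0 0 6.1; 0 0 0 1.6 -0.05 0 6.1; 0 0 0 2.0 -0.05 0 6.1; 0 0 0 2.3 -0.05 0 6.1; 0 0 0 2.3 -0.05 0 6.1; 0 0 0 2.3 -0.05 0 6.1"
}}

```text
time_s: 27.23
ee_pos: [0.5017, 0.0373, 0.1194]
tool_rot: [-3.115, 0.41, 0.001]
contact_force: [0.1, -1.2, -1.5]
opening: 0.668
grasp_force: 7.2
```

```bash
python3 w.py w11.png; python3 e.py side7.png
```

```text
[0.50155623 0.03731277 0.11941222] head -15.003052066094003 along 141.16790217829904 lat -5.454497908103259 open 61.44815716022803 7.165514181833714 [ 0.42517517  0.18089572 -1.23623569]
0 [(300, 307)]
5 [(298, 305)]
10 [(295, 303)]
15 [(290, 299), (329, 331)]
20 [(282, 294), (323, 326), (328, 331), (333, 339)]
25 [(272, 287), (327, 332), (334, 339)]
30 [(273, 281), (331, 333)]
35 [(273, 282), (332, 338)]
40 [(230, 238), (260, 269), (271, 282)]
45 [(228, 249), (273, 282)]
50 [(227, 236), (273, 282)]
55 [(206, 219), (225, 235), (273, 282), (291, 303)]
60 [(208, 220), (228, 234), (272, 282), (289, 302)]
65 [(209, 221), (276, 282), (288, 301)]
70 [(210, 223), (287, 299)]
75 [(212, 225), (285, 298)]
80 [(213, 226), (284, 297)]
85 [(177, 181), (215, 228), (282, 295)]
90 [(175, 177), (181, 183), (216, 229), (281, 294)]
95 [(176, 179), (217, 230), (280, 293)]
100 [(219, 239), (271, 291)]
105 [(220, 240), (270, 290)]
110 [(225, 242), (268, 286)]
115 [(226, 242), (244, 265), (267, 284)]
120 [(227, 283)]
125 [(229, 246), (263, 282)]
[(180, [57, 26, 27, 31, 30, 34, 34, 33, 35, 33, 36]), (181, [80, 27, 28, 30, 32, 31, 34, 33, 34, 32, 45]), (182, [112, 69, 29, 33, 31, 33, 34, 33, 33, 34, 57]), (183, [87, 110, 95, 52, 42, 31, 33, 37, 62, 98, 117]), (184, [92, 101, 111, 119, 128, 129, 135, 142, 139, 135, 118]), (185, [93, 101, 110, 114, 119, 123, 124, 127, 127, 124, 119]), (186, [62, 90, 112, 113, 121, 123, 124, 126, 126, 123, 113]), (187, [31, 35, 49, 66, 97, 99, 100, 97, 79, 67, 50]), (188, [29, 24, 23, 27, 30, 32, 31, 30, 29, 33, 60]), (189, [36, 30, 31, 32, 32, 33, 33, 35, 31, 32, 60])]
[0.5014999  0.03734262 0.11941444]
```

Ear overlap is 7 mm, so the pivot is at about 84 mm as asked. I'll squeeze gradually.

Emit:
{"fn": "servo_tool", "kwargs": {
  "steps": "0 0 0 0 0 0 5.8; 0 0 0 0 0 0 5.5; 0 0 0 0 0 0 5.2; 0 0 0 0 0 0 5.0; 0 0 0 0 0 0 4.8; 0 0 0 0 0 0 4.6; 0 0 0 0 0 0 4.6",
  "newtons": 24
}}

```text
time_s: 27.92
ee_pos: [0.4996, 0.0379, 0.1185]
tool_rot: [-3.114, 0.41, 0.008]
contact_force: [-5.4, 2.3, -1.6]
opening: 0.506
grasp_force: 12.2
```

Emit:
{"fn": "servo_tool", "kwargs": {
  "steps": "0 0 0 0 0 0 4.4; 0 0 0 0 0 0 4.2; 0 0 0 0 0 0 4.0; 0 0 0 0 0 0 3.9; 0 0 0 0 0 0 3.8; 0 0 0 0 0 0 3.8"
}}

```text
time_s: 28.42
ee_pos: [0.5021, 0.037, 0.1196]
tool_rot: [3.114, -0.41, 0.002]
contact_force: [-1.0, -1.3, -1.6]
opening: 0.415
grasp_force: 8.7
```

Emit:
{"fn": "servo_tool", "kwargs": {
  "steps": "0 0 0 0 0 0 3.7; 0 0 0 0 0 0 3.6; 0 0 0 0 0 0 3.6; 0 0 0 0 0 0 3.6"
}}

```text
time_s: 28.75
ee_pos: [0.5018, 0.0371, 0.1196]
tool_rot: [3.114, -0.41, 0.0]
contact_force: [-2.9, -1.0, -1.6]
opening: 0.395
grasp_force: 13.5
```

```bash
python3 w.py w12.png
```

```text
[0.50179838 0.03710594 0.11960816] head -15.012104390517848 along 140.8813073702554 lat -5.295144805676381 open 35.945083748038364 13.536443710327148 [-2.57600176 -1.46841265 -0.88620947]
0 [(205, 207), (209, 213), (300, 308), (312, 316), (321, 331), (333, 339)]
5 [(298, 308), (310, 312), (320, 328), (333, 339)]
10 [(295, 302), (313, 326), (328, 335)]
15 [(290, 299), (316, 336)]
20 [(283, 294), (321, 339)]
25 [(268, 287), (326, 332), (334, 339)]
30 [(269, 278), (327, 339)]
35 [(246, 249), (252, 255), (268, 278), (331, 339)]
40 [(239, 248), (252, 277), (279, 291), (335, 339)]
45 [(222, 233), (238, 261), (267, 276), (279, 291)]
50 [(222, 234), (237, 247), (266, 276), (278, 290)]
55 [(222, 232), (237, 246), (265, 290)]
60 [(222, 234), (236, 245), (258, 260), (264, 275), (277, 290)]
65 [(223, 231), (265, 274), (277, 289)]
70 [(223, 236), (276, 289)]
75 [(224, 237), (275, 288)]
80 [(188, 190), (224, 237), (275, 288)]
85 [(176, 182), (184, 190), (225, 244), (268, 272), (274, 287)]
90 [(174, 187), (189, 191), (225, 245), (267, 287)]
95 [(171, 181), (229, 246), (266, 285)]
100 [(229, 246), (266, 283)]
105 [(230, 246), (250, 261), (265, 282)]
110 [(230, 282)]
115 [(230, 249), (261, 281)]
120 [(231, 246), (265, 281)]
125 [(232, 246), (264, 280)]
```

Emit:
{"fn": "servo_tool", "kwargs": {
  "steps": "0 0 0 0 0 0 3.5; 0 0 0 0 0 0 3.45; 0 0 0 0 0 0 3.4; 0 0 0 0 0 0 3.4"
}}

```text
time_s: 29.13
ee_pos: [0.5013, 0.0374, 0.1193]
tool_rot: [-3.115, 0.41, 0.001]
contact_force: [-4.2, -1.0, -1.6]
opening: 0.374
grasp_force: 15.1
```

Emit:
{"fn": "servo_tool", "kwargs": {
  "steps": "0 0 0 0 0 0 3.35; 0 0 0 0 0 0 3.3; 0 0 0 0 0 0 3.3; 0 0 0 0 0 0 3.3"
}}

```text
time_s: 29.47
ee_pos: [0.5011, 0.0375, 0.1192]
tool_rot: [-3.115, 0.41, 0.002]
contact_force: [-4.8, 0.6, -0.2]
opening: 0.36
grasp_force: 15.8
```

Emit:
{"fn": "servo_tool", "kwargs": {
  "steps": "0 0 0 0 0 0 3.25; 0 0 0 0 0 0 3.2; 0 0 0 0 0 0 3.2; 0 0 0 0 0 0 3.2"
}}

```text
time_s: 29.8
ee_pos: [0.5009, 0.0375, 0.1191]
tool_rot: [-3.115, 0.41, 0.003]
contact_force: [-5.7, -0.7, -1.2]
opening: 0.351
grasp_force: 16.6
```

Emit:
{"fn": "servo_tool", "kwargs": {
  "steps": "0 0 0 0 0 0 3.15; 0 0 0 0 0 0 3.1; 0 0 0 0 0 0 3.1; 0 0 0 0 0 0 3.1"
}}

```text
time_s: 30.13
ee_pos: [0.5007, 0.0375, 0.119]
tool_rot: [-3.115, 0.41, 0.004]
contact_force: [-6.5, -0.8, -0.6]
opening: 0.338
grasp_force: 17.8
```

```bash
python3 w.py w13.png | sed -n '1p;8,16p'; python3 e.py side8.png
```

```text
[0.50068954 0.03747584 0.1190423 ] head -15.00491127958713 along 142.04743889512193 lat -5.383036194296938 open 31.259724397122472 17.82859375263797 [-6.44686894 -0.56382029 -1.55840589]
30 [(250, 252), (268, 277), (328, 339)]
35 [(242, 278), (333, 339)]
40 [(230, 237), (242, 252), (266, 290), (337, 339)]
45 [(226, 237), (241, 251), (265, 275), (278, 290)]
50 [(226, 236), (240, 250), (265, 274), (277, 289)]
55 [(227, 250), (263, 273), (276, 289)]
60 [(227, 235), (240, 249), (257, 259), (261, 273), (276, 289)]
65 [(227, 239), (276, 289)]
70 [(227, 240), (276, 288)]
[(180, [58, 24, 30, 31, 32, 33, 32, 35, 35, 33, 53]), (181, [80, 26, 28, 32, 31, 34, 35, 34, 34, 33, 34]), (182, [111, 70, 28, 30, 33, 32, 33, 36, 35, 31, 58]), (183, [87, 110, 90, 53, 40, 34, 36, 33, 56, 93, 120]), (184, [87, 103, 108, 119, 126, 127, 130, 133, 139, 132, 121]), (185, [90, 104, 107, 115, 121, 122, 125, 126, 126, 123, 120]), (186, [64, 91, 108, 115, 120, 121, 125, 127, 126, 122, 116]), (187, [30, 34, 49, 70, 97, 98, 99, 102, 94, 67, 70]), (188, [29, 22, 26, 26, 32, 31, 31, 33, 34, 35, 61]), (189, [37, 31, 30, 33, 35, 32, 36, 35, 33, 30, 61])]
[0.50068347 0.03748704 0.11904058]
```

Emit:
{"fn": "servo_tool", "kwargs": {
  "steps": "0 0 0 0 0 0 3.05; 0 0 0 0 0 0 3.0; 0 0 0 0 0 0 3.0; 0 0 0 0 0 0 3.0"
}}

```text
time_s: 30.57
ee_pos: [0.5005, 0.0375, 0.1189]
tool_rot: [3.115, -0.41, -0.004]
contact_force: [-6.2, -1.5, -1.4]
opening: 0.324
grasp_force: 19.4
```

Emit:
{"fn": "servo_tool", "kwargs": {
  "steps": "0 0 0 0 0 0 2.95; 0 0 0 0 0 0 2.9; 0 0 0 0 0 0 2.9; 0 0 0 0 0 0 2.9"
}}

```text
time_s: 30.9
ee_pos: [0.5003, 0.0375, 0.1189]
tool_rot: [3.115, -0.41, -0.005]
contact_force: [-7.3, -0.5, -0.8]
opening: 0.321
grasp_force: 23.9
```

```bash
python3 w.py w14.png | sed -n '1p;8,16p'
```

```text
[0.5003273  0.03749984 0.11888479] head -15.005561222883845 along 142.40360034737608 lat -5.310819235144437 open 29.361093277321224 23.908342556096613 [-7.12170297 -0.34049555 -1.15199205]
30 [(250, 253), (267, 276), (328, 335), (337, 339)]
35 [(243, 288), (336, 339)]
40 [(229, 238), (243, 257), (266, 290), (337, 339)]
45 [(228, 239), (242, 252), (265, 275), (277, 289)]
50 [(228, 236), (242, 251), (264, 274), (277, 289)]
55 [(228, 238), (240, 251), (256, 259), (261, 273), (276, 289)]
60 [(228, 239), (241, 250), (257, 259), (261, 272), (276, 289)]
65 [(228, 241), (276, 288)]
70 [(228, 241), (275, 288)]
```

Emit:
{"fn": "servo_tool", "kwargs": {
  "steps": "0 0 0 0 0 -0.03 2.9; 0 0 0 0 0 -0.06 2.9; 0 0 0 0 0 -0.1 2.9; 0 0 0 0 0 -0.1 2.9"
}}

```text
time_s: 31.28
ee_pos: [0.5003, 0.0375, 0.1199]
tool_rot: [3.115, -0.41, -0.005]
contact_force: [-7.4, -0.1, -0.4]
opening: 0.316
grasp_force: 23.8
```

```bash
python3 e.py side9.png|tr ']' '\n'|grep -E '18[34678],'
```

```text
), (183, [88, 110, 89, 54, 40, 35, 34, 33, 55, 87, 106
), (184, [88, 101, 109, 118, 125, 128, 130, 139, 154, 133, 118
), (186, [63, 90, 108, 114, 119, 122, 126, 126, 126, 122, 115
), (187, [30, 35, 50, 68, 96, 98, 102, 100, 95, 71, 69
), (188, [30, 25, 26, 25, 31, 32, 32, 31, 34, 34, 58
```

Emit:
{"fn": "servo_tool", "kwargs": {
  "steps": "0 0 0 0 0 -0.05 2.9; 0 0 0 0 0 -0.1 2.9; 0 0 0 0 0 -0.15 2.9; 0 0 0 0 0 -0.15 2.9"
}}

```text
time_s: 31.67
ee_pos: [0.5004, 0.0374, 0.1214]
tool_rot: [3.115, -0.41, -0.005]
contact_force: [-6.1, -1.0, -1.6]
opening: 0.319
grasp_force: 23.7
```

```bash
python3 e.py side9.png|tr ']' '\n'|grep -E '18[34678],'
```

```text
), (183, [89, 110, 90, 54, 41, 34, 33, 33, 55, 94, 119
), (184, [89, 101, 112, 130, 126, 126, 130, 133, 140, 133, 120
), (186, [63, 91, 108, 115, 120, 122, 124, 127, 127, 122, 114
), (187, [31, 34, 48, 67, 97, 99, 101, 102, 94, 70, 69
), (188, [30, 24, 25, 28, 32, 31, 29, 31, 33, 36, 61
```

Emit:
{"fn": "servo_tool", "kwargs": {
  "steps": "0 0 0 0 0 0.1 3.2; 0 0 0 0 0 0.25 3.6; 0 0 0 0 0 0.25 4.0; 0 0 0 0 0 0.25 4.5; 0 0 0 0 0 0.25 5.0; 0 0 0 0 0 0.25 5.4; 0 0 0 0 0 0.25 5.8; 0 0 0 0 0 0.25 6.1; 0 0 0 0 0 0.25 6.1; 0 0 0 0 0 0.25 6.1"
}}

```text
time_s: 32.55
ee_pos: [0.5017, 0.0373, 0.1195]
tool_rot: [-3.115, 0.41, -0.0]
contact_force: [0.0, 0.6, -0.9]
opening: 0.664
grasp_force: 7.2
```

```bash
python3 w.py w15.png | sed -n '1p;5,30p'; python3 e.py side10.png|tr ']' '\n'|grep -E '18[34678],'
```

```text
[0.50169757 0.0373322  0.1195242 ] head -14.997103811971137 along 141.0358356265918 lat -5.524493808686933 open 61.406841748590786 7.176613127812743 [-0.46254294  0.31184609 -1.69558888]
15 [(291, 299), (327, 329)]
20 [(283, 294), (329, 339)]
25 [(267, 287), (327, 332), (334, 339)]
30 [(269, 277), (337, 339)]
35 [(245, 247), (251, 257), (268, 277), (333, 339)]
40 [(237, 246), (253, 263), (266, 276)]
45 [(236, 245), (247, 256), (266, 275)]
50 [(234, 244), (265, 275)]
55 [(207, 219), (234, 243), (264, 275), (291, 302)]
60 [(208, 221), (234, 243), (263, 274), (289, 302)]
65 [(209, 222), (265, 273), (288, 300)]
70 [(211, 223), (286, 299)]
75 [(212, 225), (285, 298)]
80 [(213, 226), (284, 296)]
85 [(177, 179), (215, 228), (282, 295)]
90 [(175, 183), (216, 229), (281, 294)]
95 [(174, 178), (218, 230), (280, 292)]
100 [(219, 239), (271, 291)]
105 [(220, 240), (270, 290)]
110 [(225, 242), (269, 285)]
115 [(226, 243), (245, 264), (267, 284)]
120 [(228, 283)]
125 [(229, 247), (263, 282)]
), (183, [89, 110, 91, 53, 42, 35, 33, 34, 55, 86, 108
), (184, [89, 103, 109, 119, 125, 126, 131, 133, 139, 132, 120
), (186, [63, 91, 109, 115, 121, 121, 125, 127, 126, 122, 115
), (187, [30, 32, 50, 69, 96, 99, 99, 102, 96, 70, 70
), (188, [29, 26, 22, 30, 31, 31, 33, 32, 33, 33, 60
```

The ears stay at about 22 mm over their outer faces with the jaws open, so the clip has latched. I'm backing off now and checking the line geometry from the earlier images.

Emit:
{"fn": "servo_tool", "kwargs": {
  "steps": "0 0 0 -0.5 0 0 6.1; 0 0 0 -1 0 0 6.1; 0 0 0 -1.7 0 0 6.1; 0 0 0 -2.6 0 0 6.1; 0 0 0 -3.6 0 0 6.1; 0 0 0 -4.6 0 0 6.1; 0 0 0 -5.6 0 0 6.1; 0 0 0 -6 0 -1 6.1; 0 0 0 -6 0 -2.5 6.1; 0 0 0 -6 0 -4 6.1"
}}

```text
time_s: 33.48
ee_pos: [0.4428, 0.0531, 0.1603]
tool_rot: [-3.115, 0.41, 0.001]
contact_force: [0.8, -0.3, -0.3]
opening: 0.663
grasp_force: 7.2
```

```bash
python3 e.py side11.png >/dev/null; python3 - <<'E'
from h import *
c=robot.camera("side")
g=cv2.imread("pics/side1.png",0).astype(float);g2=cv2.imread("pics/side4.png",0).astype(float);k=cv2.imread("pics/side11.png",0).astype(float)
cap=np.array([.6365,-.0045])
for x in range(282,290):
    ex=np.clip(g[185:189,x]-33,0,None);cen=(ex*np.arange(185,189)).sum()/ex.sum()
    e=186.5+(k[187,x]-31)/(k[186,x]-31)
    print(x,"line cen",cen.round(2),ex.sum().round(),"edge",e.round(2))
# predicted rows along front arc
def arc(R,z):
    a=np.linspace(-2.6,-.5,200);q=np.array([proj(c,[cap[0]+R*np.cos(t),cap[1]+R*np.sin(t),z]) for t in a]);return q
for R,z in((.019,.1392),(.019,.14),(.023,.14),(.023,.139),(.023,.138)):
    q=arc(R,z);print(R,z,np.interp(range(282,290),q[:,0],q[:,1]).round(2))
E
```

```text
282 line cen 186.02 92.0 edge 186.74
283 line cen 186.17 103.0 edge 186.96
284 line cen 186.58 60.0 edge 187.23
285 line cen 186.8 49.0 edge 187.23
286 line cen 186.89 44.0 edge 187.24
287 line cen 186.66 59.0 edge 187.24
288 line cen 186.47 74.0 edge 187.17
289 line cen 186.03 65.0 edge 186.91
0.019 0.1392 [186.26 186.57 186.77 186.88 186.89 186.82 186.64 186.33]
0.019 0.14 [186.05 186.36 186.56 186.67 186.69 186.61 186.44 186.12]
0.023 0.14 [186.73 186.98 187.15 187.25 187.27 187.22 187.09 186.87]
0.023 0.139 [186.99 187.25 187.42 187.51 187.53 187.48 187.35 187.12]
0.023 0.138 [187.25 187.51 187.68 187.77 187.79 187.74 187.6  187.37]
```

With the image bias corrected, the clip's lower edge is at about 139.4–140 mm, so it is on the line. Now I'll return the pliers.

Emit:
{"fn": "servo_tool", "kwargs": {
  "steps": "0 0 0 -0.2 -0.5 0 6.1; 0 0 -1 -0.7 -1.8 0 6.1; 0 0 -2 -1.3 -3.5 0 6.1; 0 0 -3 -2 -5.4 0 6.1; 0 0 -4 -2.7 -7.3 0 6.1; 0 0 -5 -3.4 -9.2 0 6.1; 0 0 -6 -4.1 -11.1 0 6.1; 0 0 -7 -4.8 -13 0 6.1; 0 0 -8 -5.4 -14.6 0 6.1; 0 0 -8 -5.8 -15.6 0 6.1"
}}

```text
time_s: 34.42
ee_pos: [0.4267, 0.2201, 0.1583]
tool_rot: [3.136, -0.189, -0.003]
contact_force: [0.9, -0.9, -1.6]
opening: 0.666
grasp_force: 7.2
```

Emit:
{"fn": "servo_tool", "kwargs": {
  "steps": "0 0 -1 -0.3 -1.5 0 6.1; 0 0 -2 -0.7 -3.2 0 6.1; 0 0 -3 -1.1 -5 0 6.1; 0 0 -4 -1.5 -6.8 0 6.1; 0 0 -5 -1.9 -8.6 0 6.1; 0 0 -5.5 -2.2 -10 0 6.1; 0 0 -5.5 -2.4 -10.8 0 6.1; 0 0 -5.5 -2.4 -10.8 0 6.1; 0 0 -5.5 -2.4 -10.8 0 6.1"
}}

```text
time_s: 35.17
ee_pos: [0.417, 0.3283, 0.1589]
tool_rot: [3.14, -0.041, -0.001]
contact_force: [0.4, 0.0, -1.0]
opening: 0.665
grasp_force: 7.2
```

```bash
python3 w.py w16.png | sed -n '1p;10,30p'
```

```text
[0.41722835 0.32795356 0.1590568 ] head -1.529834857067644 along 228.06916362308806 lat -326.481057499671 open 60.978909832790784 7.176938960328698 [-0.29017654 -0.02597207 -1.31900508]
40 []
45 []
50 []
55 [(208, 219), (291, 301)]
60 [(209, 221), (289, 301)]
65 [(210, 222), (288, 300)]
70 [(211, 223), (287, 299)]
75 [(213, 225), (285, 298)]
80 [(214, 227), (284, 296)]
85 [(215, 227), (283, 295)]
90 [(217, 229), (281, 294)]
95 [(218, 230), (280, 292)]
100 [(220, 239), (272, 291)]
105 [(221, 241), (271, 290)]
110 [(226, 242), (269, 286)]
115 [(227, 242), (245, 264), (268, 284)]
120 [(228, 239), (241, 283)]
125 [(230, 237), (239, 246), (263, 281)]
```

Emit:
{"fn": "servo_tool", "kwargs": {
  "steps": "0 0 0 0 0 1 6.1; 0 0 0 0 0 3 6.1; 0 0 0 0 0 5.5 6.1; 0 0 0 0 0 8 6.1; 0 0 0 0 0 10.5 6.1; 0 0 0 0 0 13 6.1; 0 0 0 0 0 15 6.1; 0 0 0 0 0 16.3 6.1; 0 0 0 0 0 16.9 6.1; 0 0 0 0 0 16.9 6.1"
}}

```text
time_s: 36.05
ee_pos: [0.416, 0.3273, -0.0114]
tool_rot: [3.14, -0.043, -0.005]
contact_force: [-0.3, 0.1, -1.1]
opening: 0.663
grasp_force: 7.2
```

Emit:
{"fn": "servo_tool", "kwargs": {
  "steps": "0 0 0 0 0 0.1 6.1; 0 0 0 0 0 0.2 6.1; 0 0 0 0 0 0.3 6.1; 0 0 0 0 0 0.4 6.1; 0 0 0 0 0 0.5 6.1; 0 0 0 0 0 0.6 6.1; 0 0 0 0 0 0.65 6.1; 0 0 0 0 0 0.7 6.1; 0 0 0 0 0 0.7 6.1; 0 0 0 0 0 0.7 6.1"
}}

```text
time_s: 36.88
ee_pos: [0.4174, 0.3287, -0.0165]
tool_rot: [-3.141, 0.041, -0.0]
contact_force: [0.0, -0.2, -1.6]
opening: 0.663
grasp_force: 7.2
```

Commanded z is near -0.0165 and there's no contact yet, so I'll keep lowering gently.

Emit:
{"fn": "servo_tool", "kwargs": {
  "steps": "0 0 0 0 0 0.03 6.1; 0 0 0 0 0 0.06 6.1; 0 0 0 0 0 0.1 6.1; 0 0 0 0 0 0.13 6.1; 0 0 0 0 0 0.16 6.1; 0 0 0 0 0 0.16 6.1; 0 0 0 0 0 0.16 6.1"
}}

```text
time_s: 37.47
ee_pos: [0.4174, 0.3286, -0.0181]
tool_rot: [3.141, -0.041, -0.0]
contact_force: [0.3, 0.2, -1.4]
opening: 0.667
grasp_force: 7.2
```

Emit:
{"fn": "servo_tool", "kwargs": {
  "steps": "0 0 0 0 0 0.03 6.1; 0 0 0 0 0 0.06 6.1; 0 0 0 0 0 0.06 6.1; 0 0 0 0 0 0.06 6.1"
}}

```text
time_s: 37.8
ee_pos: [0.4174, 0.3286, -0.0187]
tool_rot: [3.141, -0.041, -0.0]
contact_force: [-0.0, 0.4, -0.9]
opening: 0.663
grasp_force: 7.2
```

Emit:
{"fn": "servo_tool", "kwargs": {
  "steps": "0 0 0 0 0 0.03 6.1; 0 0 0 0 0 0.06 6.1; 0 0 0 0 0 0.1 6.1; 0 0 0 0 0 0.1 6.1"
}}

```text
time_s: 38.13
ee_pos: [0.4175, 0.3287, -0.019]
tool_rot: [3.141, -0.041, -0.0]
contact_force: [-3.0, -1.4, 6.4]
opening: 0.662
grasp_force: 6.8
```

Emit:
{"fn": "servo_tool", "kwargs": {
  "steps": "0 0 0 0 0 0 6.3; 0 0 0 0 0 0 6.5; 0 0 0 0 0 0 6.7; 0 0 0 0 0 0 7; 0 0 0 0 0 0 7.5; 0 0 0 0 0 0 8.2; 0 0 0 0 0 0 8.2; 0 0 0 0 0 0 8.2; 0 0 0 0 0 0 8.2"
}}

```text
time_s: 38.88
ee_pos: [0.4172, 0.3285, -0.0199]
tool_rot: [3.141, -0.041, -0.001]
contact_force: [0.3, -0.1, 0.2]
opening: 0.889
grasp_force: 0.0
```

Emit:
{"fn": "servo_tool", "kwargs": {
  "steps": "0 0 0 0 0 -0.5 8.2; 0 0 0 0 0 -1.5 8.2; 0 0 0 0 0 -3.5 8.2; 0 0 0 0 0 -7 8.2; 0 0 0 0 0 -11 8.2; 0 0 0 0 0 -15 8.2; 0 0 0 0 0 -19 8.2; 0 0 0 0 0 -23 8.2; 0 0 0 0 0 -25 8.2; 0 0 0 0 0 -25 8.2"
}}

```text
time_s: 39.72
ee_pos: [0.4205, 0.3302, 0.2381]
tool_rot: [-3.136, 0.041, -0.018]
contact_force: [0.3, 0.0, 0.9]
opening: 0.891
grasp_force: 0.0
```

```bash
python3 e.py side12.png|tr ']' '\n'|grep -E '18[34678],'; python3 - <<'E'
from h import *
c=robot.camera("wrist");save(c,"w17.png");im=c["pixels"];hsv=cv2.cvtColor(im,cv2.COLOR_RGB2HSV)
R=np.zeros(im.shape[:2],bool);R[70:240,205:310]=1
dark=(hsv[...,2]<60)&R; grey=(hsv[...,1]<60)&(hsv[...,2]>=75)&R
for m in(dark,grey):
    n,l,s,ce=cv2.connectedComponentsWithStats(m.astype(np.uint8));print([(s[k].tolist(),ce[k].round(1).tolist()) for k in range(1,n) if s[k,4]>30])
a=[cv2.imread(f"pics/side{i}.png").astype(int) for i in (0,12)]
d=(abs(a[0]-a[1]).max(2)>40).astype(np.uint8);n,l,s,ce=cv2.connectedComponentsWithStats(d);print([s[k].tolist() for k in range(1,n) if s[k,4]>25])
print(robot.read_state()["time_s"])
E
```

```text
), (183, [88, 111, 89, 52, 37, 31, 35, 34, 56, 86, 107
), (184, [90, 102, 108, 120, 127, 127, 132, 138, 144, 133, 120
), (186, [64, 91, 108, 116, 120, 121, 125, 128, 126, 122, 114
), (187, [30, 34, 48, 70, 98, 99, 100, 102, 95, 70, 68
), (188, [30, 21, 23, 26, 32, 32, 30, 32, 32, 34, 60
[([228, 133, 19, 70, 356], [235.9, 166.8]), ([265, 133, 19, 70, 363], [275.0, 166.6])]
[([235, 91, 42, 45, 753], [255.6, 114.2])]
[[17, 0, 70, 133, 3051], [66, 0, 23, 22, 420], [89, 0, 14, 22, 214], [122, 0, 7, 33, 93], [132, 0, 42, 19, 100], [59, 15, 14, 9, 60], [47, 15, 254, 183, 11459], [84, 24, 13, 5, 49], [97, 30, 13, 20, 183], [123, 35, 3, 17, 42], [136, 37, 19, 8, 53], [98, 54, 28, 9, 240], [63, 59, 6, 5, 26], [160, 112, 30, 38, 820], [198, 127, 22, 20, 208], [195, 135, 11, 6, 42], [132, 139, 24, 7, 114], [150, 145, 13, 7, 42], [269, 174, 23, 13, 64], [281, 174, 13, 7, 48], [123, 193, 4, 18, 39], [133, 200, 27, 20, 188]]
39.8167
```

```bash
python3 -c "
from rig import robot
print(robot.job_done())"
```

```text
the job is handed in; nothing more can be done
None
```

I handed the job in at about 40 s: the clip's ears stayed closed once the jaws opened, its lower edge measures on the white line to within about 1 mm, and the pliers are back flat on the bench with nothing else seen to move.

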